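# Squeeze-sorting the jaw blocks of a trimming chuck

## Robot

A 6-joint arm with a two-finger parallel gripper is mounted at the origin on the work surface. World frame = base frame: x ahead of the robot, y to its left, z up, the work surface at z = 0. Lengths are in m, angles in rad, forces in N, time in s.
With the tool pointing down it reaches from about 0.325 to 0.9 m from the base axis. Payload 6.1 kg.
Tool frame: the origin (TCP) lies at the very end of the fingers, on their centre line; the grasp point (between the pads) lies 19 mm behind it; z points along the fingers, x is the direction in which the jaws open and shut, and the axes are right-handed (so a half turn about z gives the same grasp; the last joint's range is limited). The gripper opens to 85 mm and grips with 20 to 120 N. Pads are 22 mm wide; open, the fingers measure 114 mm over their backs; the gripper's body (76 mm by 85 mm) begins 54 mm behind the grasp point. The pads swing forward as they close: fully open they stand 13 mm farther back than shut.
Start: joints at [0.983, 0.22, 1.526, -0, 1.395, -0.126], TCP at [0.278, 0.56, 0.207] pointing down, gripper open.
Joint ranges: [-2.98, 2.98], [-0.91, 2.08], [0.09, 2.57], [-1.24, 4.39], [0.2, 2.65], [-2.68, 2.68]. Speed limits (rad/s): [2.57, 2.57, 3.01, 3.14, 3.14, 3.14].

## Interface

Orientations are given as a unit quaternion [w, x, y, z].
In Python, from plant import monitor, eyes, ctrl gives the robot as it stands.
- The arm moves only by the tool carry_out, never from a script. Its argument "commands" is a list of rows, each a list of 7 numbers: the opening, from 0 (shut) to 1 (fully open), then the shift along the tool's x, y, z in cm, then the turn, a rotation vector about the tool's x, y, z in rad. A call has 1 to 5 rows; each row shifts and turns the commanded pose from where the row before left it, along the tool's axes as they then stand; what a row does not reach is not made up. A row lasts 1/12 s, in which the tool goes at most 41.7 mm and 7.16 degrees, less where a joint would pass 70% of its speed; a pose out of reach is approached as far as the arm can. A call with a gripper value outside its range is refused whole. The fingers move at their own pace and stop on an object; "force" is the grip in N (left out, the last holds). Time passes only in rows, so rows that do not move let the fingers close. It gives the time, the measured TCP pose, the force and the opening at its end, in the units of the state.
- monitor.observe(): the state, without advancing time (a new reading comes with each control period).
- eyes.read_camera(name): name is "side" or "top" or "wrist"; returns the picture (400x640x3 uint8, blue, green, red); there is no depth.
- eyes.camera_params(name): a dict with "K" (3x3 intrinsics, pixels), "distortion" ([k1, k2, p1, p2, k3] as OpenCV has them; the pictures are not rectified), "rvec" (rotation vector, rad) and "tvec" (3), from world to camera coordinates, as OpenCV has them. Camera axes: x right, y down, z forward; pixel columns grow to the right and rows downward; lengths in m; the calibration is good to about 2 mm. A picture is of the moment at which its call begins: read the wrist's pose just before it. camera_params takes no time and is no camera call; for the wrist camera it gives the pose at the moment of the call.
- ctrl.job_done(): hands the job in, once; it reports no verdict.
The state is a dict: "time_s": time; "q": joint angles; "joint_velocities": joint speeds; "effort": joint torques, N m; "tool_pos": TCP position; "tool_rot": TCP orientation; "ft_force": force on the tool from outside, world axes, zero at the start; "wrist_torque": the same for the moment, N m; "grip_width": finger opening in m.
Only numpy, scipy, OpenCV 4.12 (cv2) and the standard library are available. Lean on these libraries where they do the work, as an engineer would, in place of code of your own. Each camera call takes 0.05 s, during which the arm holds its last target.

## Task

Squeeze the three rubber jaw blocks end to end to tell which have gone hard. Stand every soft one flat on its base on the sloped ledge under the lamp bar, and put every hard one in the grey tub; leave the other things on the table where they are.

Things in the scene. Friction and masses are not known exactly. Their poses are not given: they have to be found in the camera images.
- block_a: jaw block of a trimming chuck: dark brown rubber between two blue end plates (6 mm thick); 44 mm long along its y (squeeze direction, plate to plate), 36 mm along x, 40 mm high, about 95 g. Origin at the centre of its underside, z up; starts standing flat on the table. All three look alike; there is at least one soft and one hard
- block_b: jaw block of a trimming chuck: dark brown rubber between two blue end plates (6 mm thick); 44 mm long along its y (squeeze direction, plate to plate), 36 mm along x, 40 mm high, about 95 g. Origin at the centre of its underside, z up; starts standing flat on the table. All three look alike; there is at least one soft and one hard
- block_c: jaw block of a trimming chuck: dark brown rubber between two blue end plates (6 mm thick); 44 mm long along its y (squeeze direction, plate to plate), 36 mm along x, 40 mm high, about 95 g. Origin at the centre of its underside, z up; starts standing flat on the table. All three look alike; there is at least one soft and one hard
- face_a (a joint): end plate of block_a: how far the +y plate is pushed in (m), 0 when free, springs back. Squeezed plate to plate with 9 N or more, a soft block shortens by 6 to 7 mm (about 1.1 N per mm, stop at 7 mm), a hard one by 1 mm at most
- face_b (a joint): end plate of block_b: how far the +y plate is pushed in (m), 0 when free, springs back. Squeezed plate to plate with 9 N or more, a soft block shortens by 6 to 7 mm (about 1.1 N per mm, stop at 7 mm), a hard one by 1 mm at most
- face_c (a joint): end plate of block_c: how far the +y plate is pushed in (m), 0 when free, springs back. Squeezed plate to plate with 9 N or more, a soft block shortens by 6 to 7 mm (about 1.1 N per mm, stop at 7 mm), a hard one by 1 mm at most
- ledge: narrow sloped ledge, 50 mm deep, 230 mm long along its y, tilted 30 degrees to face the robot. Origin at the centre of its upper surface, 70 mm above the table; x up the slope, y level, z square out of it. Lip at its lower edge (x = -25 to -31 mm), 9 mm above the surface: a block against it has its centre at x = -7 mm. Room for two blocks, 100 mm apart
- stand: fixed stand of ledge and lamp bar; origin on the table below the ledge's origin, x away from the robot. Bar: 20 x 16 mm, 230 mm long along y, centre at x = -1, z = 214 mm: too low over the ledge for a gripper pointing straight down, clear of one tilted square to the ledge (30 degrees). Thin posts at x = 55, y = +-108 mm, as high as the bar
- tub: fixed open grey plastic tub for hardened blocks, 140 (x) x 170 (y) x 50 mm high, walls 4 mm, floor 4 mm; origin at the centre of its underside
- test_cup: small blue test cup, 38 mm across, 45 mm high; bystander, origin under its centre
- oxide_jar: small amber jar with black cap, 36 mm across, 50 mm high; bystander, origin under its centre
- glaze_bottle: white bottle with red cap, 56 mm across, 160 mm high; bystander, origin under its centre
- mug: green mug, 76 mm across, 85 mm high; bystander, origin under its centre
- bowl: terracotta bowl, 110 mm across, 45 mm high; bystander, origin under its centre
- brush: brush lying on the table, 170 mm long along its x, under 30 mm high; bystander
- stilt: small white ceramic kiln stilt, a cone on a disc, 40 mm across, 16 mm high; bystander, origin under its centre
- rib: dark wooden rib, 100 x 50 x 8 mm, lying flat; bystander, origin under its centre
Mind the look-alikes: they are no part of the job. Leave any green look-alike of the block_b alone.

How it is judged:
On the way:
1. a soft block is squeezed by more than 2 mm between its end plates (value of joint any of face_a, face_c above 0.002 m), for 0.1 s.
At the end, for the whole second after the job is handed in: Soft blocks rest with base flat on the ledge (within 6 mm of the surface, 10 degrees of flush, centre within 22 mm of its middle line and 115 mm of mid-length); hard blocks lie inside the tub (origin at most 48 mm above its underside); all are at rest (z of block_a in the frame of ledge between -0.005 and 0.006 m and x of block_a in the frame of ledge between -0.022 and 0.022 m and y of block_a in the frame of ledge between -0.115 and 0.115 m and angle between the z axis of each of block_a, block_c and the z axis of ledge, either way round below 0.17 rad and linear speed of each of block_a, block_c, block_b below 0.02 m/s and z of block_c in the frame of ledge between -0.005 and 0.006 m and x of block_c in the frame of ledge between -0.022 and 0.022 m and y of block_c in the frame of ledge between -0.115 and 0.115 m and x of block_b in the frame of tub between -0.066 and 0.066 m and y of block_b in the frame of tub between -0.081 and 0.081 m and z of block_b in the frame of tub between -0.01 and 0.048 m); the robot touches nothing.
It fails at once if a bystander is pushed more than 30 mm from its place (distance of any of test_cup, oxide_jar, glaze_bottle, mug, bowl, brush, rib, stilt from where it was at the start of the episode above 0.03 m).
It fails at once if a cup, jar, bottle, mug or bowl is tipped over (more than 0.6 rad) (angle between any of test_cup, oxide_jar, glaze_bottle, mug, bowl's own z axis and vertical above 0.6 rad).
It also fails if it takes over 72 s, if anything falls off the work surface, if the arm or the gripper's body presses on something with over 40 N, if the wrist force passes 120 N, or if a joint passes its speed limit or range.

## Working session

There is one attempt and no reset: what is moved stays moved. The work goes in short steps, Python scripts to look and compute and a tool call to move; the robot and the scene stay as the last step left them, time stands still between calls to the robot, and variables do not carry over. Pictures are saved under pics/ and viewed, and the job is handed in when it is done.

Besides the shell and the picture viewer there is one more tool, called after "Request:" as name([rows], argument=value, ...), one row to a line, values as JSON. carry_out: Moves the arm, as the interface text tells. Its arguments: {"type":"object","properties":{"commands":{"type":"array"},"force":{"type":"number"}},"required":["commands"]}

```bash
ls; mkdir -p pics; cat > h.py <<'E'
import numpy as np,cv2
from scipy.spatial.transform import Rotation as R
from plant import monitor,eyes,ctrl
E
python3 - <<'E'
from h import *
s=monitor.observe();print(s)
for n in("top","side"):
    im=eyes.read_camera(n);cv2.imwrite(f"pics/{n}0.png",im);p=eyes.camera_params(n);print(p)
E
```

```text
pics
{'time_s': 0.0, 'q': array([ 9.82893720e-01,  2.21247696e-01,  1.52763177e+00,  3.92731333e-05,
        1.39469550e+00, -1.26100921e-01]), 'joint_velocities': array([-0.00110276,  0.00187383,  0.00082451, -0.00018284, -0.00043752,
        0.00142534]), 'effort': array([-2.01308823e-03, -4.96896958e+01, -3.89392734e+01, -5.30894413e-04,
        1.12376228e-02,  1.77776565e-05]), 'tool_pos': array([0.27809854, 0.55898258, 0.206175  ]), 'tool_rot': array([ 3.94154941e-04,  8.50166620e-01,  5.26512807e-01, -9.09615596e-04]), 'ft_force': array([-1.05997463, -0.0497896 , -0.51695065]), 'wrist_torque': array([0.03440329, 0.03172728, 0.0298795 ]), 'grip_width': 0.0852949523069733}
{'K': array([[480.80367817,   0.        , 310.95919106],
       [  0.        , 480.80367817, 198.34850449],
       [  0.        ,   0.        ,   1.        ]]), 'distortion': array([-0.04916568,  0.        ,  0.        ,  0.        ,  0.        ]), 'rvec': array([ 2.21205053, -2.20137597,  0.06065645]), 'tvec': array([-0.00531004,  0.4946651 ,  1.48561847])}
{'K': array([[470.81598362,   0.        , 319.55735706],
       [  0.        , 470.81598362, 197.85363791],
       [  0.        ,   0.        ,   1.        ]]), 'distortion': array([-0.11766665,  0.        ,  0.        ,  0.        ,  0.        ]), 'rvec': array([ 2.21312478, -0.71741766,  0.31952945]), 'tvec': array([-0.41198643,  0.25595853,  1.05665373])}
```

View pics/top0.png

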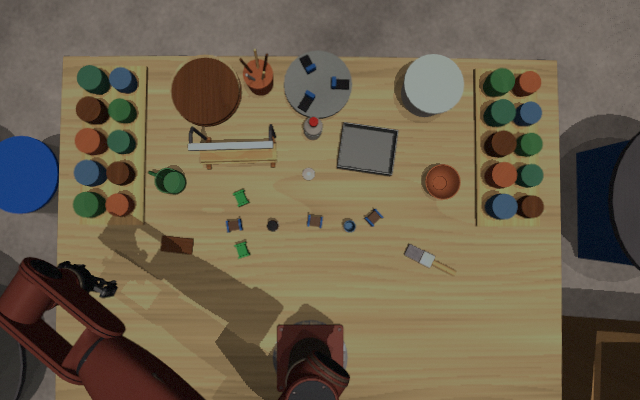

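View pics/side0.png

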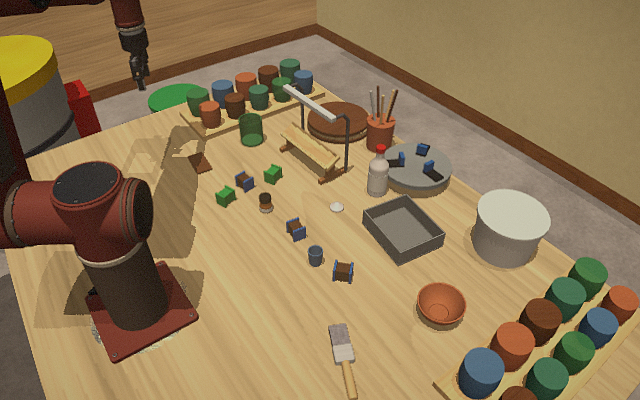

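The candidates in the top picture are brown blocks with two blue plates at (234,225), (315,220) and (373,217). These fit the description. The green ones at (241,197) and (242,249) are look-alikes, and the dark jaws on the grey disc at (307,64), (340,84) and (306,101) belong to the chuck. I'll confirm with an enlarged crop.

```bash
cat >> h.py <<'E'
def ray(n,uv,z,p=None):
    p=p or eyes.camera_params(n)
    Rm=cv2.Rodrigues(p['rvec'])[0];c=-Rm.T@p['tvec']
    u=cv2.undistortPoints(np.array([[uv]],float),p['K'],p['distortion'])[0,0]
    d=Rm.T@np.array([u[0],u[1],1]);return c+d*(z-c[2])/d[2]
def proj(n,P,p=None):
    p=p or eyes.camera_params(n)
    return cv2.projectPoints(np.atleast_2d(P).astype(float),p['rvec'],p['tvec'],p['K'],p['distortion'])[0][:,0]
E
python3 - <<'E'
from h import *
im=cv2.imread("pics/top0.png")
c=im[180:260,215:395];cv2.imwrite("pics/crop0.png",cv2.resize(c,None,fx=4.4,fy=4.4,interpolation=cv2.INTER_CUBIC))
c=im[110:190,180:410];cv2.imwrite("pics/crop1.png",cv2.resize(c,None,fx=3.4,fy=3.4,interpolation=cv2.INTER_CUBIC))
for n,uv,z in[("b1",(234,225),.04),("b2",(315,220),.04),("b3",(373,217),.04),("jar",(273,226),.05),("cup",(349,226),.045),("g1",(241,197),.04),("g2",(242,249),.04),("tub",(367,149),.05),("stilt",(309,175),.01),("bottle",(314,123),.16),("barL",(188,146),.222),("barR",(272,146),.222),("ledgeL",(200,157),.06),("mug",(172,181),.08),("bowl",(442,181),.04)]:
    print(n,ray("top",uv,z).round(3))
E
```

```text
b1 [0.411 0.231 0.04 ]
b2 [ 0.428 -0.015  0.04 ]
b3 [ 0.437 -0.192  0.04 ]
jar [0.409 0.112 0.05 ]
cup [ 0.41  -0.118  0.045]
g1 [0.496 0.211 0.04 ]
g2 [0.338 0.206 0.04 ]
tub [ 0.645 -0.173  0.05 ]
stilt [0.568 0.004 0.01 ]
bottle [ 0.701 -0.009  0.16 ]
barL [0.625 0.331 0.222]
barR [0.626 0.105 0.222]
ledgeL [0.616 0.333 0.06 ]
mug [0.541 0.411 0.08 ]
bowl [ 0.549 -0.406  0.04 ]
```

View pics/crop0.png

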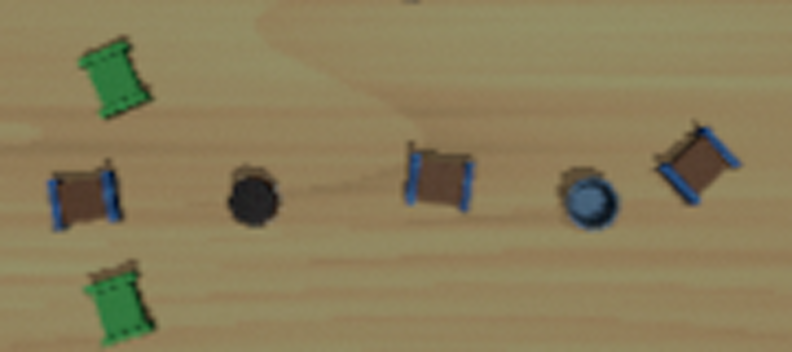

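View pics/crop1.png

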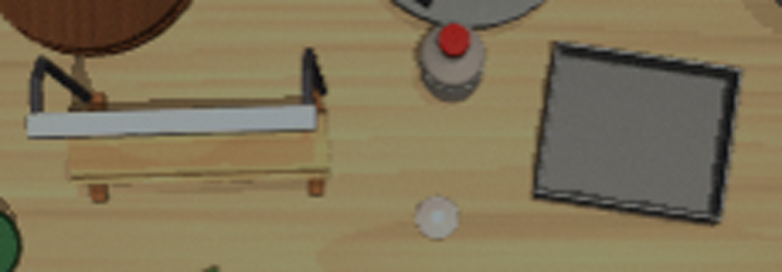

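The crop shows the three brown blocks with blue plates at (234,225), (315,221) and (373,217). The green look-alikes are separate. I'll fit the poses using both cameras.

```bash
python3 - <<'E'
from h import *
im=cv2.imread("pics/side0.png")
c=im[70:190,260:370];cv2.imwrite("pics/crop2.png",cv2.resize(c,None,fx=5,fy=5,interpolation=cv2.INTER_CUBIC))
c=im[160:290,225:365];cv2.imwrite("pics/crop3.png",cv2.resize(c,None,fx=4.5,fy=4.5,interpolation=cv2.INTER_CUBIC))
s=monitor.observe();p=eyes.camera_params("wrist");Rm=cv2.Rodrigues(p['rvec'])[0];c=-Rm.T@p['tvec']
q=s['tool_rot'];T=R.from_quat(q,scalar_first=True)
print(T.as_matrix().round(3),"cam in tool",T.inv().apply(c-s['tool_pos']).round(3), "cam axes in tool",(T.as_matrix().T@Rm.T).round(2))
E
```

```text
[[ 0.446  0.895 -0.001]
 [ 0.895 -0.446 -0.001]
 [-0.002 -0.    -1.   ]] cam in tool [-0.002 -0.085 -0.167] cam axes in tool [[ 1.   -0.   -0.  ]
 [ 0.    0.94  0.33]
 [-0.   -0.33  0.94]]
```

View pics/crop2.png

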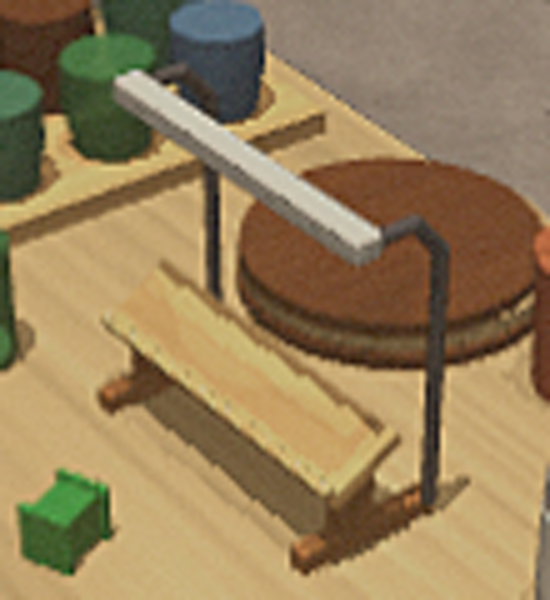

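View pics/crop3.png

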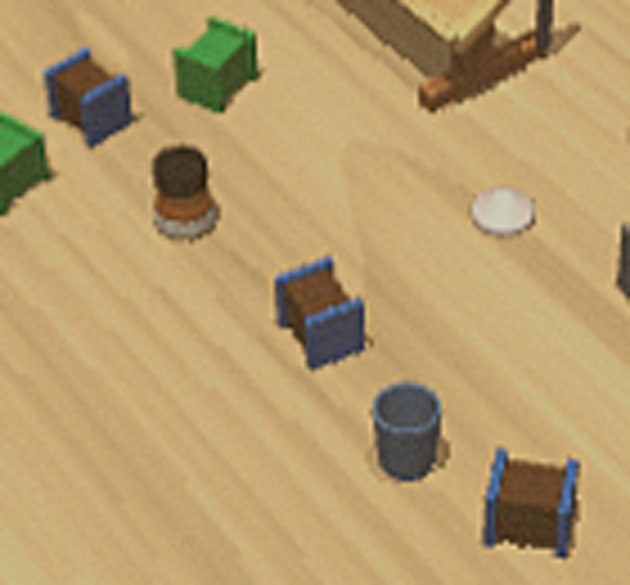

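```bash
cat > fit.py <<'E'
from h import *
from scipy.optimize import least_squares
pt=eyes.camera_params("top");ps=eyes.camera_params("side")
def W(v,P):
    c,s=np.cos(v[2]),np.sin(v[2]);P=np.asarray(P,float)
    return np.c_[v[0]+c*P[:,0]-s*P[:,1],v[1]+s*P[:,0]+c*P[:,1],P[:,2]]
def fit(v0,T,S):
    T=np.array(T,float).reshape(-1,5);S=np.array(S,float).reshape(-1,5)
    def f(v):
        r=[]
        if len(T): r.append((proj("top",W(v,T[:,:3]),pt)-T[:,3:]).ravel())
        if len(S): r.append((proj("side",W(v,S[:,:3]),ps)-S[:,3:]).ravel())
        return np.concatenate(r)
    o=least_squares(f,v0);return o.x,o.fun
E
cat > fit1.py <<'E'
from fit import *
def L(x,y,z): # ledge frame to stand frame
    c,s=np.cos(np.pi/6),.5
    return (c*x-s*z, y, .07+s*x+c*z)
t=lambda u,v:(180+u/3.4,110+v/3.4)
d=lambda u,v:(260+u/5,70+v/5)
T=[(.009,.115,.222)+t(27,115),(.009,-.115,.222)+t(315,106)]
S=[(-.011,.115,.222)+d(115,85),(.009,.115,.222)+d(135,69),(-.011,-.115,.222)+d(358,247),(.009,-.115,.222)+d(382,233),
 L(-.031,.115,.009)+d(105,318),L(-.031,-.115,.009)+d(330,495),L(.025,.115,0)+d(165,263),L(.025,-.115,0)+d(400,437)]
for a,b in((T,S),(T,[]),([],S)):
    v,r=fit([.62,.22,0],a,b);print("stand",v.round(4),r.round(1))
# blocks
t=lambda u,v:(215+u/4.4,180+v/4.4); d=lambda u,v:(225+u/4.5,160+v/4.5)
X,Y,Z=.018,.022,.04
# block yaw = angle of block y axis from world y
bl={"B1":([(X,Y,Z)+t(49,181),(-X,Y,Z)+t(57,229),(X,-Y,Z)+t(113,171),(-X,-Y,Z)+t(121,220)],
 [(-X,Y,Z)+d(45,70),(X,Y,Z)+d(87,50),(-X,-Y,Z)+d(84,98),(X,-Y,Z)+d(128,75),(-X,-Y,0)+d(91,144),(X,-Y,0)+d(131,115)],[.41,.23,0]),
"B2":([(X,Y,Z)+t(411,153),(-X,Y,Z)+t(405,206),(X,-Y,Z)+t(473,160),(-X,-Y,Z)+t(467,211)],
 [(-X,Y,Z)+d(276,275),(X,Y,Z)+d(332,260),(-X,-Y,Z)+d(307,318),(X,-Y,Z)+d(363,301),(-X,-Y,0)+d(312,366),(X,-Y,0)+d(364,348)],[.428,-.015,0]),
"B3":([(X,Y,Z)+t(659,169),(-X,Y,Z)+t(694,205),(X,-Y,Z)+t(704,127),(-X,-Y,Z)+t(740,163)],
 [(-X,Y,Z)+d(489,497),(X,Y,Z)+d(498,450),(-X,-Y,Z)+d(566,507),(X,-Y,Z)+d(575,460),(-X,Y,0)+d(487,543),(-X,-Y,0)+d(563,553)],[.437,-.192,-.6])}
for k,(a,b,v0) in bl.items():
    for a_,b_ in((a,b),(a,[])):
        v,r=fit(v0,a_,b_);print(k,v.round(4),np.abs(r).max().round(1),r.std().round(2))
t=lambda u,v:(180+u/3.4,110+v/3.4)
T=[(.07,.085,.05)+t(555,43),(.07,-.085,.05)+t(740,70),(-.07,.085,.05)+t(534,196),(-.07,-.085,.05)+t(718,222)]
v,r=fit([.64,-.17,0],T,[]);print("tub",v.round(4),r.round(1))
E
python3 fit1.py
```

```text
stand [0.6275 0.2155 0.0356] [ 0.  -0.6  0.9 -0.6 -0.8 -1.   0.8  0.2  0.   0.   1.   0.3 -1.6 -0.1
 -0.9  0.6 -0.1 -0.3 -0.4 -0.4]
stand [0.6258 0.2168 0.0361] [-0.4  0.   0.4 -0. ]
stand [0.6279 0.2151 0.0345] [-0.5 -1.   1.   0.2  0.2  0.1  1.2  0.4 -1.4 -0.1 -0.7  0.7  0.2 -0.3
 -0.2 -0.3]
B1 [0.41   0.2329 0.1704] 2.1 0.84
B1 [0.4096 0.2301 0.1609] 0.4 0.26
B2 [ 0.4239 -0.0136 -0.1287] 1.4 0.61
B2 [ 0.423  -0.0145 -0.0996] 0.2 0.15
B3 [ 0.4363 -0.1945  0.7657] 1.1 0.6
B3 [ 0.4352 -0.195   0.76  ] 0.4 0.19
tub [ 0.6446 -0.1737 -0.1377] [-0.3 -0.2  0.2 -0.1 -0.5 -0.   0.6  0.3]
```

```bash
cat > plan.py <<'E'
from h import *
import sys
from scipy.spatial.transform import Slerp
def rot(yaw,tilt=0):
    # yaw: block yaw (tool x = block y dir); tilt: pitch away from robot
    z=np.array([np.sin(tilt)*np.cos(yaw),np.sin(tilt)*np.sin(yaw),-np.cos(tilt)])
    x=np.array([-np.sin(yaw),np.cos(yaw),0]);return R.from_matrix(np.c_[x,np.cross(z,x),z])
def plan(wps,cur=None):
    """wps: list of (pos,R,opening)"""
    if cur is None:
        s=monitor.observe();cur=(s['tool_pos'],R.from_quat(s['tool_rot'],scalar_first=True))
        print("at",s['time_s'],s['tool_pos'].round(4),"F",s['ft_force'].round(1),"w",s['grip_width'].round(4))
    p,q=cur;p=np.array(p)
    for P,Q,o in wps:
        P=np.array(P);ang=(q.inv()*Q).magnitude()
        n=max(1,int(np.ceil(max(np.linalg.norm(P-p)/.036,np.degrees(ang)/6.3))))
        sl=Slerp([0,1],R.concatenate([q,Q]));p0,q0=p,q
        for i in range(1,n+1):
            qt=sl(i/n);pt=p0+(P-p0)*i/n
            d=q.inv().apply(pt-p)*100;r=(q.inv()*qt).as_rotvec()
            d=d.round(2);r=r.round(3)
            print(f"[{o},"+",".join(f"{x:g}" for x in [*d,*r])+"],")
            p=p+q.apply(d/100);q=q*R.from_rotvec(r)
        print("--",p.round(4))
    return p,q
E
python3 - <<'E'
from plan import *
q=rot(.165)
plan([([.41,.231,.10],q,.8),([.41,.231,.01],q,.8)])
E
```

```text
Traceback (most recent call last):
  File "plan.py", line 12, in plan
    print("at",s['time_s'],s['tool_pos'].round(4),"F",s['ft_force'].round(1),"w",s['grip_width'].round(4))
                                                                                 ^^^^^^^^^^^^^^^^^^^^^
AttributeError: 'float' object has no attribute 'round'
```

```bash
sed -i "s/s\['grip_width'\].round(4)/round(float(s['grip_width']),4)/" plan.py
python3 - <<'E'
from plan import *
q=rot(.165)
plan([([.41,.231,.16],q,.8),([.41,.231,.06],q,.8),([.41,.231,.01],q,.8)])
E
```

```text
at 0.1 [0.2782 0.559  0.2063] F [-1.  -0.8 -0.2] w 0.0853
[0.8,-2.35,2.64,0.47,-0,0,-0.063],
[0.8,-2.51,2.49,0.46,-0,0,-0.062],
[0.8,-2.66,2.33,0.47,-0,0,-0.063],
[0.8,-2.8,2.16,0.47,-0,0.001,-0.063],
[0.8,-2.93,1.97,0.46,-0,-0,-0.062],
[0.8,-3.05,1.79,0.46,-0,-0,-0.063],
[0.8,-3.15,1.6,0.47,-0.001,0,-0.063],
[0.8,-3.25,1.39,0.46,0,0,-0.062],
[0.8,-3.33,1.19,0.47,0,0,-0.063],
[0.8,-3.4,0.98,0.46,0,0.001,-0.063],
-- [0.41  0.231 0.16 ]
[0.8,-0,-0,3.33,0,-0,0],
[0.8,-0,-0,3.34,0,-0,0],
[0.8,-0,-0.01,3.33,0,-0,0],
-- [0.41  0.231 0.06 ]
[0.8,-0,0,2.5,0,-0,0],
[0.8,-0.01,0,2.5,0,-0,0],
-- [0.41  0.231 0.01 ]
```

Request:
carry_out([
  [0.8,-2.35,2.64,0.47,0,0,-0.063],
  [0.8,-2.51,2.49,0.46,0,0,-0.063],
  [0.8,-2.66,2.33,0.47,0,0,-0.063],
  [0.8,-2.8,2.16,0.47,0,0.001,-0.063],
  [0.8,-2.93,1.97,0.46,0,0,-0.062],
], force=20)

```text
time_s: 0.52
tool_pos: [0.3444, 0.3939, 0.1832]
tool_rot: [-0.0, 0.756, 0.654, -0.0]
ft_force: [0.3, 0.3, 0.5]
grip_width: 0.0681
```

Request:
carry_out([
  [0.8,-3.05,1.79,0.46,0,0,-0.063],
  [0.8,-3.15,1.6,0.47,0,0,-0.063],
  [0.8,-3.25,1.39,0.46,0,0,-0.062],
  [0.8,-3.33,1.19,0.47,0,0,-0.063],
  [0.8,-3.4,0.98,0.46,0,0.001,-0.063],
])

```text
time_s: 0.93
tool_pos: [0.4106, 0.23, 0.1602]
tool_rot: [-0.001, 0.645, 0.764, 0.001]
ft_force: [0.6, 1.1, 0.0]
grip_width: 0.0683
```

```bash
python3 - <<'E'
from plan import *
im=eyes.read_camera("wrist");cv2.imwrite("pics/w0.png",im)
q=rot(.165)
plan([([.41,.231,.06],q,.8),([.41,.231,.01],q,.8)])
P=[(x,y,.04) for x in(-.018,.018) for y in(-.022,.022)]
for v in([.41,.231,.165],):
    c,s=np.cos(v[2]),np.sin(v[2])
    print(proj("wrist",[[v[0]+c*a-s*b,v[1]+s*a+c*b,h] for a,b,h in P]).round())
E
```

```text
at 0.9833 [0.4125 0.2247 0.1591] F [ 3.5 -2.8 -0.5] w 0.0684
[0.8,0.23,-0.04,3.3,-0,0.001,0.002],
[0.8,0.23,-0.05,3.31,-0,0.001,0.002],
[0.8,0.22,-0.04,3.3,-0.001,0.001,0.003],
-- [0.41  0.231 0.06 ]
[0.8,-0,-0,2.5,0,-0,-0],
[0.8,-0,-0,2.5,0,-0,-0],
-- [0.41  0.231 0.01 ]
[[310. 175.]
 [353. 175.]
 [311. 208.]
 [352. 208.]]
```

View pics/w0.png

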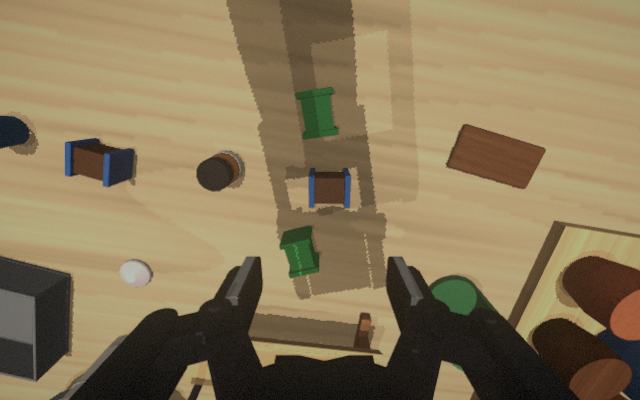

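The wrist picture shows the first block at about (330,188), matching the predicted corners (310–353, 175–208). I'll go straight down from the commanded pose.

Request:
carry_out([
  [0.8,0,0,3.33,0,0,0],
  [0.8,0,0,3.34,0,0,0],
  [0.8,0,0,3.3,0,0,0],
  [0.8,0,0,2.5,0,0,0],
  [0.8,0,0,2.5,0,0,0],
])

```text
time_s: 1.4
tool_pos: [0.4097, 0.2317, 0.009]
tool_rot: [-0.001, 0.646, 0.763, 0.0]
ft_force: [1.0, -0.2, 0.2]
grip_width: 0.0687
```

Request:
carry_out([
  [0.3,0,0,0,0,0,0],
  [0.3,0,0,0,0,0,0],
  [0.3,0,0,0,0,0,0],
  [0.3,0,0,0,0,0,0],
  [0.3,0,0,0,0,0,0],
], force=20)

```text
time_s: 1.82
tool_pos: [0.4121, 0.2326, 0.0127]
tool_rot: [0.0, 0.646, 0.763, 0.002]
ft_force: [-0.3, 0.4, -1.2]
grip_width: 0.0412
```

Request:
carry_out([
  [0.2,0,0,0,0,0,0],
  [0.2,0,0,0,0,0,0],
  [0.2,0,0,0,0,0,0],
  [0.2,0,0,0,0,0,0],
], force=20)

```text
time_s: 2.15
tool_pos: [0.4108, 0.232, 0.0112]
tool_rot: [-0.0, 0.646, 0.763, 0.001]
ft_force: [0.5, 0.0, -0.6]
grip_width: 0.0409
```

Width 40.9 mm falls between the soft (37) and hard (43) values, so I'll press harder.

Request:
carry_out([
  [0,0,0,0,0,0,0],
  [0,0,0,0,0,0,0],
  [0,0,0,0,0,0,0],
  [0,0,0,0,0,0,0],
], force=40)

```text
time_s: 2.48
tool_pos: [0.4106, 0.2319, 0.0109]
tool_rot: [-0.001, 0.646, 0.763, 0.001]
ft_force: [0.7, 0.2, -1.3]
grip_width: 0.0402
```

```bash
python3 - <<'E'
from plan import *
im=eyes.read_camera("wrist");cv2.imwrite("pics/w1.png",cv2.resize(im[200:400,160:480],None,fx=2.5,fy=2.5,interpolation=cv2.INTER_CUBIC))
E
```

```text
(no output)
```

View pics/w1.png

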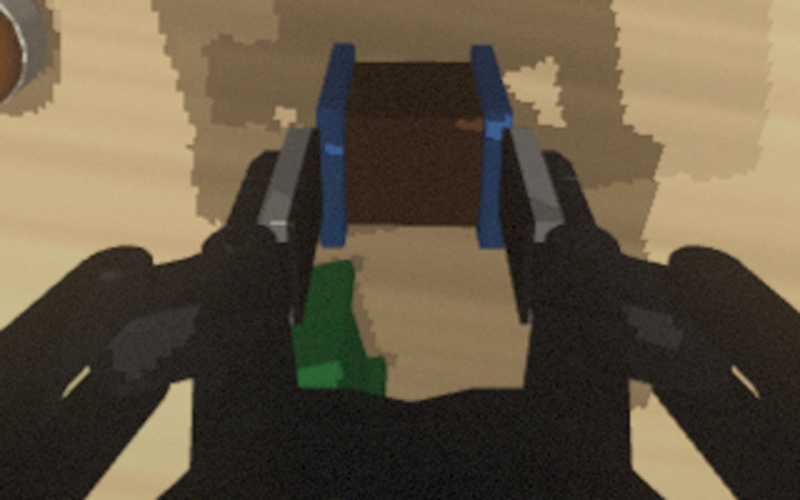

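```bash
python3 - <<'E'
from plan import *
s=monitor.observe();print(s['tool_pos'].round(4),s['grip_width'],s['time_s'])
q=R.from_quat(s['tool_rot'],scalar_first=True)
for Lh in(.0185,.0215,.022):
    for yy in(-.018,.018):
        # block centred on tool, top at z .04
        P=[s['tool_pos']*[1,1,0]+[0,0,.04]+q.apply([sx*Lh,yy,0])*[1,1,0] for sx in(-1,1)]
        a=proj("wrist",P);print(Lh,yy,((a-[160,200])*2.5).round(0).tolist(), (a[1]-a[0])[0].round(1)*2.5)
E
```

```text
[0.4106 0.2319 0.0108] 0.03961369131810906 2.5333
0.0185 -0.018 [[329.0, 101.0], [501.0, 100.0]] 172.25
0.0185 0.018 [[335.0, 241.0], [494.0, 241.0]] 159.75
0.0215 -0.018 [[315.0, 101.0], [515.0, 100.0]] 200.25
0.0215 0.018 [[322.0, 241.0], [507.0, 241.0]] 185.75
0.022 -0.018 [[312.0, 101.0], [517.0, 100.0]] 204.75
0.022 0.018 [[319.0, 241.0], [510.0, 241.0]] 190.0
```

The inner-to-outer plate ratio in the picture is about 0.72, which suggests a length of about 43 mm (hard). The width reading is lower than that, so I'll squeeze the second block to compare.

```bash
python3 - <<'E'
from plan import *
q=rot(.165);q2=rot(-.115)
plan([([.41,.231,.1],q,.8),([.4235,-.014,.1],q2,.8),([.4235,-.014,.01],q2,.8)],cur=([.41,.231,.01],q))
E
```

```text
[0.8,0,0,-3,0,0,0],
[0.8,0,0,-3,0,0,0],
[0.8,0,0,-3,0,0,0],
-- [0.41  0.231 0.1  ]
[0.8,-3.48,-0.38,0,0,0,0.04],
[0.8,-3.5,-0.25,0,0,0,0.04],
[0.8,-3.5,-0.1,0,0,0,0.04],
[0.8,-3.51,0.03,0,0,0,0.04],
[0.8,-3.5,0.18,0,0,0,0.04],
[0.8,-3.49,0.31,0,0,0,0.04],
[0.8,-3.48,0.46,0,0,0,0.04],
-- [ 0.4235 -0.014   0.1   ]
[0.8,0,-0,3,0,0,0],
[0.8,0,-0,3,0,0,0],
[0.8,0,-0,3,0,0,0],
-- [ 0.4235 -0.014   0.01  ]
```

Request:
carry_out([
  [0.8,0,0,0,0,0,0],
  [0.8,0,0,0,0,0,0],
  [0.8,0,0,0,0,0,0],
  [0.8,0,0,0,0,0,0],
], force=20)

```text
time_s: 2.87
tool_pos: [0.4108, 0.232, 0.011]
tool_rot: [-0.001, 0.646, 0.763, 0.001]
ft_force: [0.0, 0.5, 0.2]
grip_width: 0.0683
```

Request:
carry_out([
  [0.8,0,0,-3,0,0,0],
  [0.8,0,0,-3,0,0,0],
  [0.8,0,0,-3,0,0,0],
  [0.8,-3.48,-0.38,0,0,0,0.04],
  [0.8,-3.5,-0.25,0,0,0,0.04],
])

```text
time_s: 3.28
tool_pos: [0.4167, 0.1626, 0.1037]
tool_rot: [0.001, 0.675, 0.738, 0.003]
ft_force: [0.3, 0.2, -0.8]
grip_width: 0.068
```

Request:
carry_out([
  [0.8,-3.5,-0.1,0,0,0,0.04],
  [0.8,-3.51,0.03,0,0,0,0.04],
  [0.8,-3.5,0.18,0,0,0,0.04],
  [0.8,-3.49,0.31,0,0,0,0.04],
  [0.8,-3.48,0.46,0,0,0,0.04],
])

```text
time_s: 3.7
tool_pos: [0.4244, -0.0148, 0.1007]
tool_rot: [-0.0, 0.747, 0.665, 0.001]
ft_force: [0.8, 0.0, 0.2]
grip_width: 0.0683
```

Request:
carry_out([
  [0.8,0,0,0,0,0,0],
  [0.8,0,0,3,0,0,0],
  [0.8,0,0,3,0,0,0],
  [0.8,0,0,3,0,0,0],
  [0.8,0,0,0,0,0,0],
])

```text
time_s: 4.12
tool_pos: [0.4193, -0.0117, 0.0053]
tool_rot: [-0.005, 0.746, 0.666, -0.002]
ft_force: [-0.7, -0.0, -1.1]
grip_width: 0.0684
```

Request:
carry_out([
  [0.2,0,0,0,0,0,0],
  [0.2,0,0,0,0,0,0],
  [0.2,0,0,0,0,0,0],
  [0.2,0,0,0,0,0,0],
  [0.2,0,0,0,0,0,0],
], force=20)

```text
time_s: 4.53
tool_pos: [0.427, -0.0133, 0.0129]
tool_rot: [0.001, 0.746, 0.666, 0.002]
ft_force: [0.5, 0.9, 7.5]
grip_width: 0.0351
```

Request:
carry_out([
  [0.2,0,0,0,0,0,0],
  [0.2,0,0,0,0,0,0],
  [0.2,0,0,0,0,0,0],
  [0.2,0,0,0,0,0,0],
], force=20)

```text
time_s: 4.87
tool_pos: [0.4271, -0.0133, 0.0129]
tool_rot: [0.001, 0.746, 0.666, 0.002]
ft_force: [-0.4, 1.3, 7.5]
grip_width: 0.0353
```

```bash
python3 - <<'E'
from plan import *
im=eyes.read_camera("wrist");cv2.imwrite("pics/w2.png",cv2.resize(im[200:400,160:480],None,fx=2.5,fy=2.5,interpolation=cv2.INTER_CUBIC))
E
```

```text
(no output)
```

View pics/w2.png

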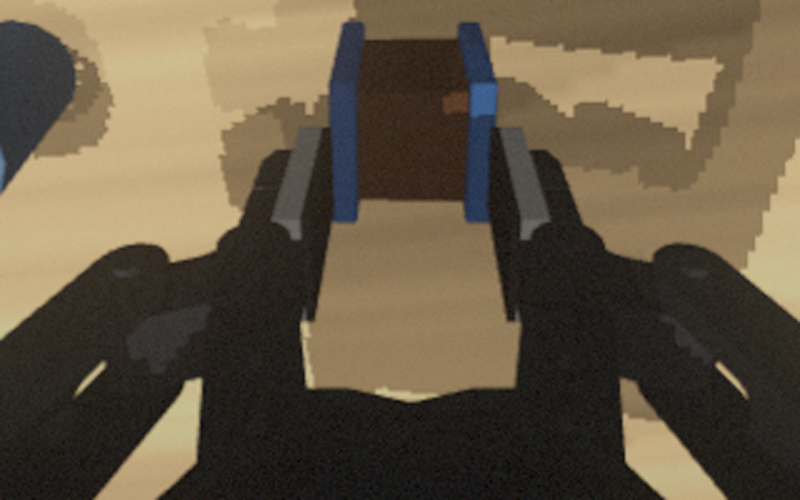

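The second block closes to 35.2 mm against 41 mm for the first, so block 2 is soft and block 1 is hard (the reading is about 2 mm low for both). The block sits about 5 mm toward the tool's −y, with its base about 13 mm past the TCP. Next I'll lift it and tilt it toward the ledge.

```bash
cat >> plan.py <<'E'
SO=np.array([.6265,.2160,.07]);SY=.035
zl=np.array([-.5*np.cos(SY),-.5*np.sin(SY),np.cos(np.pi/6)])
yl=np.array([-np.sin(SY),np.cos(SY),0]);xl=np.cross(yl,zl)
QL=rot(SY,np.pi/6)
def led(x,y,z): return SO+xl*x+yl*y+zl*z
E
python3 - <<'E'
from plan import *
print(QL.as_matrix().round(3),xl.round(3))
q2=rot(-.115)
plan([([.4235,-.014,.10],q2,0),([.48,.15,.22],QL,0),(led(0,.05,.10),QL,0)],cur=([.4235,-.014,.01],q2))
E
```

```text
[[-0.035  0.865  0.5  ]
 [ 0.999  0.03   0.017]
 [ 0.     0.5   -0.866]] [0.865 0.03  0.5  ]
[0,0,0,-3,0,0,0],
[0,0,0,-3,0,0,0],
[0,0,0,-3,0,0,0],
-- [ 0.4235 -0.014   0.1   ]
[0,2.82,0.62,-2,-0.087,0.007,-0.024],
[0,2.82,0.86,-1.92,-0.087,0.006,-0.025],
[0,2.81,1.09,-1.81,-0.087,0.007,-0.024],
[0,2.79,1.32,-1.69,-0.087,0.006,-0.025],
[0,2.76,1.52,-1.55,-0.087,0.007,-0.024],
[0,2.74,1.72,-1.39,-0.088,0.006,-0.025],
-- [0.48 0.15 0.22]
[0,2.22,1.08,2.09,0,0,0],
[0,2.21,1.07,2.08,0,0,0],
[0,2.22,1.08,2.09,0,0,0],
[0,2.21,1.07,2.08,0,0,0],
[0,2.22,1.08,2.09,0,0,0],
-- [0.5748 0.2642 0.1566]
```

Request:
carry_out([
  [0,0,0,0,0,0,0],
  [0,0,0,-2,0,0,0],
  [0,0,0,-3.5,0,0,0],
  [0,0,0,-3.5,0,0,0],
  [0,0,0,0,0,0,0],
], force=30)

```text
time_s: 5.33
tool_pos: [0.4298, -0.0143, 0.1082]
tool_rot: [0.005, 0.746, 0.666, 0.004]
ft_force: [1.7, -1.6, 0.1]
grip_width: 0.0342
```

Request:
carry_out([
  [0,2.82,0.62,-2,-0.087,0.007,-0.024],
  [0,2.82,0.86,-1.92,-0.087,0.006,-0.025],
  [0,2.81,1.09,-1.81,-0.087,0.007,-0.024],
  [0,2.79,1.32,-1.69,-0.087,0.006,-0.025],
  [0,2.76,1.52,-1.55,-0.087,0.007,-0.024],
])

```text
time_s: 5.75
tool_pos: [0.4719, 0.1246, 0.203]
tool_rot: [0.151, 0.686, 0.693, 0.159]
ft_force: [0.1, -1.4, -2.9]
grip_width: 0.034
```

Request:
carry_out([
  [0,2.74,1.72,-1.39,-0.088,0.006,-0.025],
  [0,0,0,0,0,0,0],
  [0,0,0,0,0,0,0],
])

```text
time_s: 6.0
tool_pos: [0.4802, 0.1523, 0.222]
tool_rot: [0.179, 0.669, 0.696, 0.188]
ft_force: [0.6, -0.0, -1.2]
grip_width: 0.0337
```

```bash
python3 - <<'E'
from plan import *
im=eyes.read_camera("wrist");cv2.imwrite("pics/w3.png",cv2.resize(im,None,fx=1.25,fy=1.25))
im=eyes.read_camera("side");cv2.imwrite("pics/s3.png",im)
plan([(led(0,.05,.10),QL,0)])
E
```

```text
at 6.1 [0.4802 0.1502 0.2202] F [ 0.6 -0.5 -1.1] w 0.0341
[0,2.21,1.07,2.09,-0,-0,0],
[0,2.21,1.08,2.09,-0.001,-0.001,0],
[0,2.21,1.07,2.08,0,0,0],
[0,2.21,1.07,2.09,-0,-0,0.001],
[0,2.21,1.07,2.09,-0,-0.001,-0],
-- [0.5748 0.2643 0.1566]
```

View pics/w3.png

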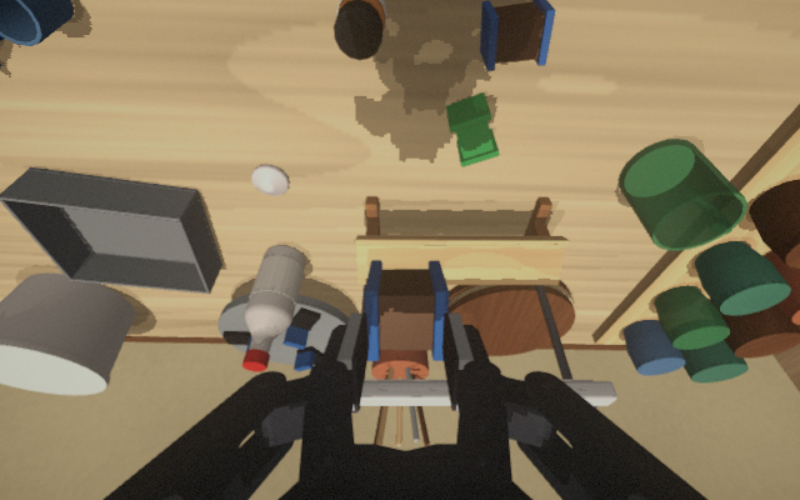

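View pics/s3.png

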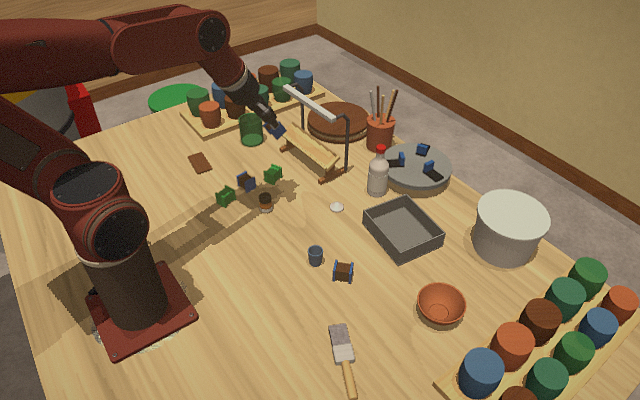

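```bash
python3 - <<'E'
from plan import *
im=cv2.imread("pics/w3.png");cv2.imwrite("pics/w3c.png",cv2.resize(im[240:380,320:500],None,fx=4.2,fy=4.2,interpolation=cv2.INTER_CUBIC))
E
```

```text
(no output)
```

View pics/w3c.png

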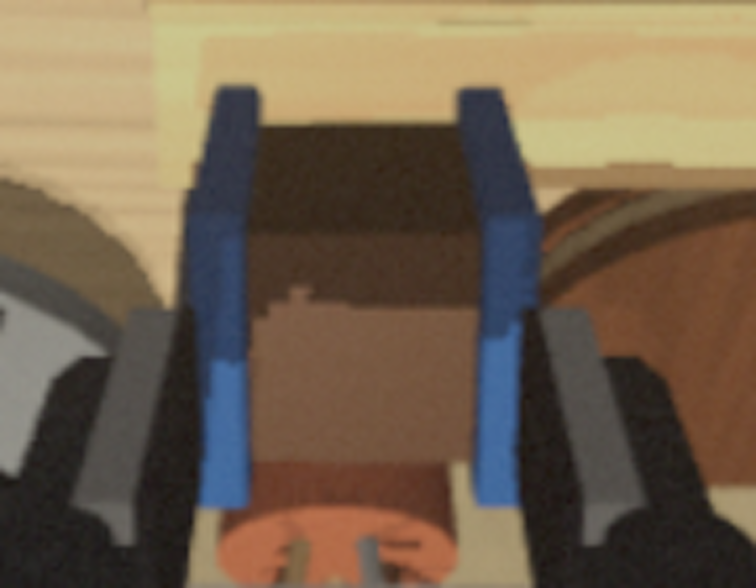

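```bash
cat > inhand.py <<'E'
from h import *
from scipy.optimize import least_squares
# camera in tool frame
p=eyes.camera_params("wrist");s=monitor.observe();q=R.from_quat(s['tool_rot'],scalar_first=True)
Rm=cv2.Rodrigues(p['rvec'])[0];Rct=Rm@q.as_matrix();tct=Rm@s['tool_pos']+p['tvec']
rv=cv2.Rodrigues(Rct)[0]
def fit(uv,names):
    # unknown: x,y,z(base centre, tool),pitch(rx),yaw(rz),len
    sg={'bn':(-1,0),'tn':(-1,1),'tf':(1,1)}
    def f(v):
        P=[]
        for n in names:
            a,t=sg[n[:2]];sx=-1 if n[2]=='l' else 1
            P.append([sx*v[5]/2,a*.018,-.04*t])
        P=R.from_euler('xz',[v[3],v[4]]).apply(np.array(P))+v[:3]
        return (cv2.projectPoints(P,rv,tct,p['K'],p['distortion'])[0][:,0]-uv).ravel()
    o=least_squares(f,[0,0,.01,0,0,.04]);return o.x,o.fun
E
python3 - <<'E'
from inhand import *
c=np.array([(218,88),(498,88),(190,217),(538,217),(200,505),(520,505)],float)
uv=(c/4.2+[320,240])/1.25
v,r=fit(uv,['bnl','bnr','tnl','tnr','tfl','tfr']);print(v.round(4),r.round(1))
E
```

```text
[-0.0007 -0.0007  0.0167  0.0027  0.0028  0.0367] [ 0.5 -0.1  0.4  0.  -0.3 -0.  -0.6  0.1 -0.1 -0.1  0.3  0.1]
```

The in-hand fit shows the block square in the jaws (36.7 mm long, so soft), with its base 16.7 mm past the TCP.

```bash
python3 - <<'E'
from plan import *
plan([(led(-.005,.05,.10),QL,0),(led(-.005,.05,.03),QL,0),(led(-.005,.05,.0185),QL,0)],cur=([.48,.15,.22],QL))
E
```

```text
[0,2.22,0.98,2.09,0,0,0],
[0,2.21,0.97,2.08,0,0,0],
[0,2.22,0.98,2.09,0,0,0],
[0,2.22,0.97,2.08,0,0,0],
[0,2.21,0.98,2.09,0,0,0],
-- [0.5705 0.264  0.1541]
[0,0,-0,3.5,0,0,0],
[0,0,-0,3.5,0,0,0],
-- [0.6055 0.2653 0.0935]
[0,0,-0,1.15,0,0,0],
-- [0.6112 0.2655 0.0835]
```

Request:
carry_out([
  [0,2.22,0.98,2.09,0,0,0],
  [0,2.21,0.97,2.08,0,0,0],
  [0,2.22,0.98,2.09,0,0,0],
  [0,2.22,0.97,2.08,0,0,0],
  [0,2.21,0.98,2.09,0,0,0],
])

```text
time_s: 6.52
tool_pos: [0.5721, 0.2637, 0.1526]
tool_rot: [0.179, 0.672, 0.694, 0.185]
ft_force: [-0.6, -1.2, -0.4]
grip_width: 0.0339
```

Request:
carry_out([
  [0,0,0,0,0,0,0],
  [0,0,0,2,0,0,0],
  [0,0,0,2.5,0,0,0],
  [0,0,0,2,0,0,0],
  [0,0,0,0,0,0,0],
])

```text
time_s: 6.93
tool_pos: [0.6022, 0.2624, 0.0927]
tool_rot: [0.178, 0.672, 0.695, 0.182]
ft_force: [-0.8, -0.2, -2.3]
grip_width: 0.0341
```

```bash
python3 - <<'E'
from plan import *
im=eyes.read_camera("wrist");cv2.imwrite("pics/w4.png",cv2.resize(im,None,fx=1.25,fy=1.25))
im=eyes.read_camera("side");cv2.imwrite("pics/s4.png",cv2.resize(im[70:190,230:390],None,fx=5,fy=5,interpolation=cv2.INTER_CUBIC))
s=monitor.observe();d=s['tool_pos']-SO;print([round(float(d@a),4) for a in(xl,yl,zl)],s['ft_force'])
E
```

```text
[-0.0053, 0.0486, 0.0341] [ 0.04249562  0.33664322 -0.82232906]
```

View pics/w4.png

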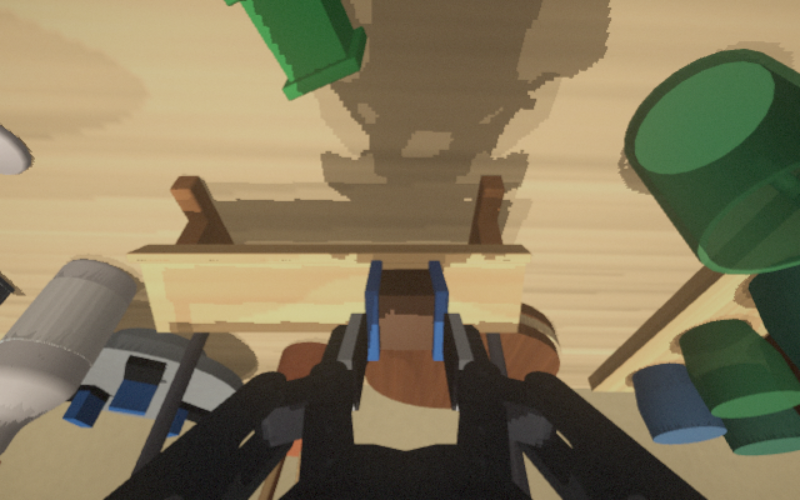

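View pics/s4.png

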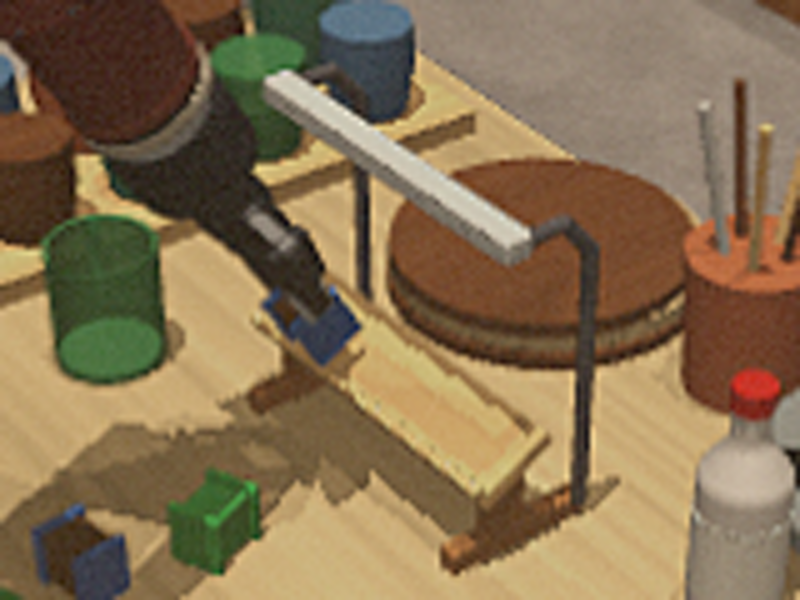

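```bash
python3 - <<'E'
from plan import *
p=eyes.camera_params("wrist")
for a in[(-.031,.115,.009),(-.031,-.115,.009),(-.025,.115,.009),(-.025,-.115,.009),(.025,-.115,0),(.025,.115,0)]:
    print(a,(proj("wrist",led(*a),p)*1.25).round(0))
E
python3 - <<'E'
import cv2
im=cv2.imread("pics/w4.png");cv2.imwrite("pics/w4c.png",cv2.resize(im[230:350,110:560],None,fx=1.77,fy=3,interpolation=cv2.INTER_CUBIC))
E
```

```text
(-0.031, 0.115, 0.009) [[524. 244.]]
(-0.031, -0.115, 0.009) [[119. 245.]]
(-0.025, 0.115, 0.009) [[523. 254.]]
(-0.025, -0.115, 0.009) [[122. 255.]]
(0.025, -0.115, 0) [[153. 324.]]
(0.025, 0.115, 0) [[510. 324.]]
```

View pics/w4c.png

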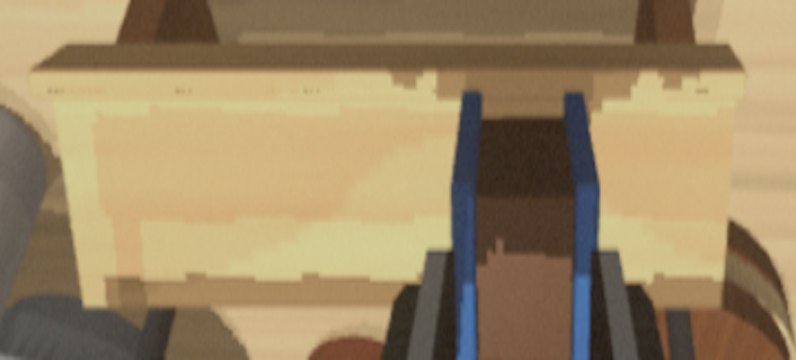

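The ledge in the wrist picture sits about 4.5 mm uphill and 4 mm to +y of my estimate: lip at v=253 against 244 predicted, ends at u=128 and 531 against 119 and 524. I'll shift by that relative error and lower.

Request:
carry_out([
  [0,0.35,0.5,0,0,0,0],
  [0,0,0,0.8,0,0,0],
  [0,0,0,0.4,0,0,0],
  [0,0,0,0.2,0,0,0],
  [0,0,0,0,0,0,0],
])

```text
time_s: 7.45
tool_pos: [0.6147, 0.27, 0.0889]
tool_rot: [0.179, 0.671, 0.695, 0.187]
ft_force: [-1.0, 1.0, -0.7]
grip_width: 0.0341
```

```bash
python3 - <<'E'
from plan import *
im=eyes.read_camera("wrist");cv2.imwrite("pics/w5.png",cv2.resize(im[170:300,90:440],None,fx=2.2,fy=3.5,interpolation=cv2.INTER_CUBIC))
im=eyes.read_camera("side");cv2.imwrite("pics/s5.png",cv2.resize(im[100:180,260:360],None,fx=7,fy=7,interpolation=cv2.INTER_CUBIC))
s=monitor.observe();d=s['tool_pos']-SO;print([round(float(d@a),4) for a in(xl,yl,zl)],s['ft_force'],s['time_s'])
p=eyes.camera_params("wrist")
for a in[(-.031,.115,.009),(-.031,-.115,.009),(-.025,.115,.009),(-.025,-.115,.009),(.025,-.115,0),(.025,.115,0)]:
    print(a,((proj("wrist",led(*a),p)-[90,170])*[2.2,3.5]).round(0))
E
```

```text
[0.001, 0.0545, 0.0216] [-0.01679862 -0.14120128 -1.4205584 ] 7.55
(-0.031, 0.115, 0.009) [[720.  76.]]
(-0.031, -0.115, 0.009) [[-47.  77.]]
(-0.025, 0.115, 0.009) [[718. 107.]]
(-0.025, -0.115, 0.009) [[-41. 107.]]
(0.025, -0.115, 0) [[ 23. 315.]]
(0.025, 0.115, 0) [[694. 314.]]
```

View pics/w5.png

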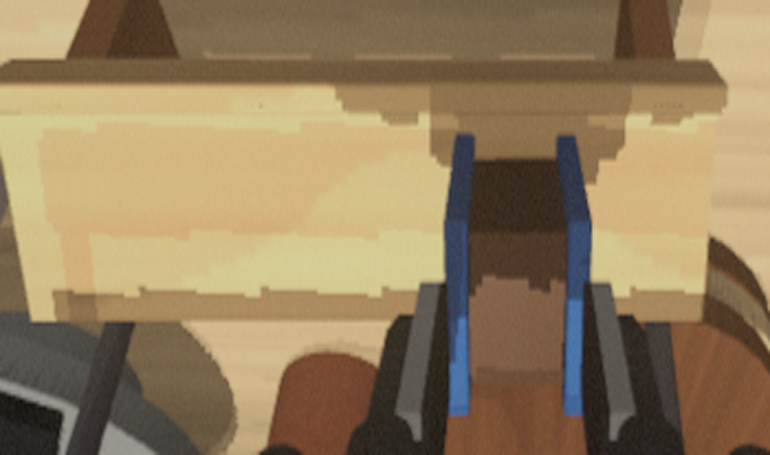

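View pics/s5.png

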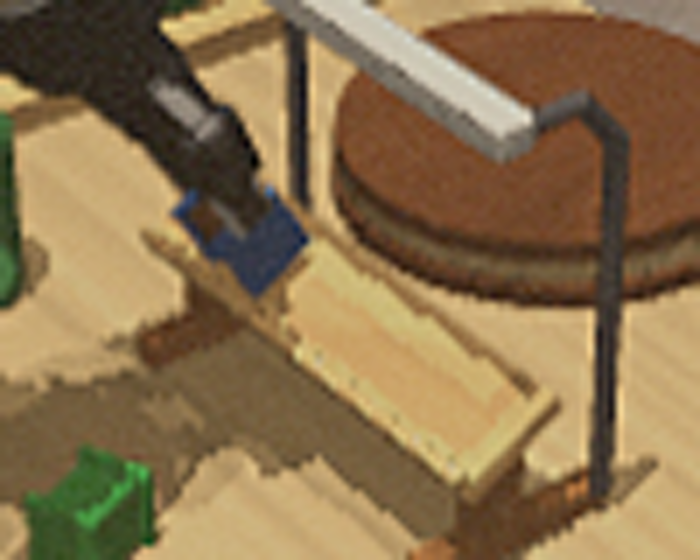

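Request:
carry_out([
  [0,0,-0.3,0.2,0,0,0],
  [0,0,0,0.15,0,0,0],
  [0,0,0,0.1,0,0,0],
  [0,0,0,0,0,0,0],
])

```text
time_s: 7.88
tool_pos: [0.6143, 0.2701, 0.0835]
tool_rot: [0.179, 0.671, 0.695, 0.187]
ft_force: [0.1, 0.4, -1.3]
grip_width: 0.0342
```

```bash
python3 - <<'E'
from plan import *
s=monitor.observe();d=s['tool_pos']-SO;print([round(float(d@a),4) for a in(xl,yl,zl)],s['ft_force'],s['time_s'])
E
```

```text
[-0.0022, 0.0545, 0.0168] [ 0.11127329  0.43957535 -1.30952579] 7.8833
```

Request:
carry_out([
  [0,0,0,0.1,0,0,0],
  [0,0,0,0,0,0,0],
])

```text
time_s: 8.05
tool_pos: [0.6151, 0.2701, 0.0829]
tool_rot: [0.179, 0.671, 0.695, 0.187]
ft_force: [1.4, 0.4, -0.5]
grip_width: 0.0339
```

Request:
carry_out([
  [0,0,0,0.1,0,0,0],
  [0,0,0,0,0,0,0],
])

```text
time_s: 8.22
tool_pos: [0.6156, 0.2701, 0.082]
tool_rot: [0.179, 0.671, 0.695, 0.187]
ft_force: [0.3, 0.5, -1.3]
grip_width: 0.0342
```

Request:
carry_out([
  [0,0,0,0.1,0,0,0],
  [0,0,0,0,0,0,0],
])

```text
time_s: 8.38
tool_pos: [0.6161, 0.2701, 0.0811]
tool_rot: [0.179, 0.671, 0.695, 0.187]
ft_force: [-0.2, 0.3, -0.6]
grip_width: 0.0336
```

Request:
carry_out([
  [0,0,0,0.1,0,0,0],
  [0,0,0,0,0,0,0],
])

```text
time_s: 8.55
tool_pos: [0.6165, 0.2701, 0.0802]
tool_rot: [0.179, 0.671, 0.695, 0.187]
ft_force: [0.3, 0.4, -1.4]
grip_width: 0.0341
```

Request:
carry_out([
  [0,0,0,0.1,0,0,0],
  [0,0,0,0,0,0,0],
])

```text
time_s: 8.72
tool_pos: [0.6169, 0.2703, 0.0798]
tool_rot: [0.179, 0.671, 0.695, 0.187]
ft_force: [-3.3, -0.5, 2.5]
grip_width: 0.0343
```

```bash
python3 - <<'E'
from plan import *
s=monitor.observe();d=s['tool_pos']-SO;print([round(float(d@a),4) for a in(xl,yl,zl)],s['ft_force'],s['time_s'])
im=eyes.read_camera("wrist");cv2.imwrite("pics/w6.png",cv2.resize(im[170:300,90:440],None,fx=2.2,fy=3.5,interpolation=cv2.INTER_CUBIC))
im=eyes.read_camera("side");cv2.imwrite("pics/s6.png",cv2.resize(im[100:180,260:360],None,fx=7,fy=7,interpolation=cv2.INTER_CUBIC))
E
```

```text
[-0.0017, 0.0546, 0.0123] [-3.27262045 -0.5411552   2.50527072] 8.7167
```

View pics/w6.png

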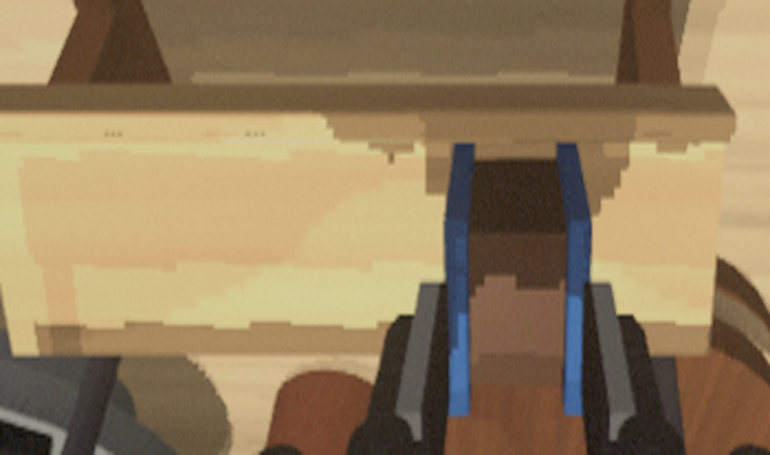

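View pics/s6.png

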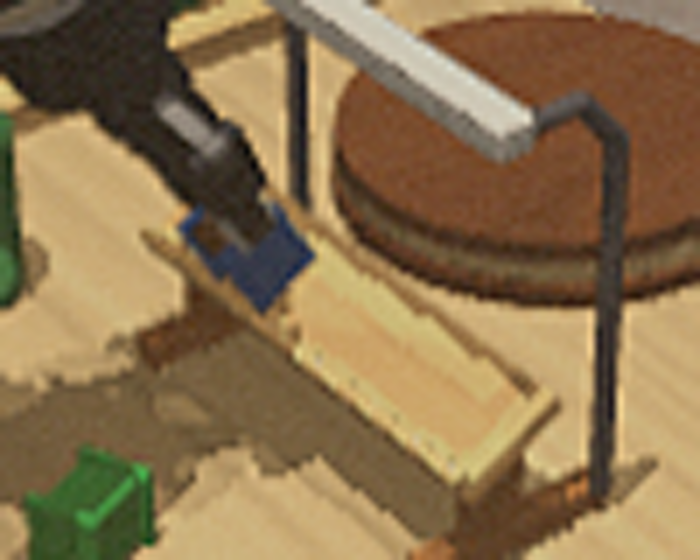

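Contact shows on the surface normal (about 4 N) at TCP height 12.3 mm, matching the grasp height. The block is behind the lip, so I'll release.

Request:
carry_out([
  [0.7,0,0,0,0,0,0],
  [0.7,0,0,0,0,0,0],
  [0.7,0,0,0,0,0,0],
  [0.7,0,0,0,0,0,0],
], force=20)

```text
time_s: 9.15
tool_pos: [0.6173, 0.2702, 0.0796]
tool_rot: [0.179, 0.671, 0.695, 0.187]
ft_force: [-0.5, -1.3, -0.3]
grip_width: 0.0596
```

Request:
carry_out([
  [0.7,0,0,-1.5,0,0,0],
  [0.7,0,0,-3.5,0,0,0],
  [0.7,0,0,-3.5,0,0,0],
  [0.7,0,0,0,0,0,0],
  [0.7,0,0,0,0,0,0],
])

```text
time_s: 9.57
tool_pos: [0.5757, 0.2695, 0.1566]
tool_rot: [0.18, 0.67, 0.695, 0.19]
ft_force: [0.5, -0.0, -1.2]
grip_width: 0.0597
```

```bash
python3 - <<'E'
from plan import *
s=monitor.observe();d=s['tool_pos']-SO;print([round(float(d@a),4) for a in(xl,yl,zl)],s['ft_force'],s['time_s'])
im=eyes.read_camera("wrist");cv2.imwrite("pics/w7.png",im)
im=eyes.read_camera("side");cv2.imwrite("pics/s7.png",cv2.resize(im[100:180,260:360],None,fx=7,fy=7,interpolation=cv2.INTER_CUBIC))
E
```

```text
[0.001, 0.0553, 0.0994] [ 0.47338205 -0.0452446  -1.16600441] 9.5667
```

View pics/w7.png

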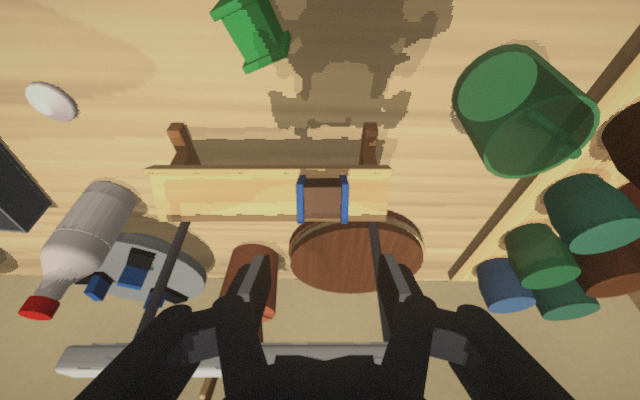

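View pics/s7.png

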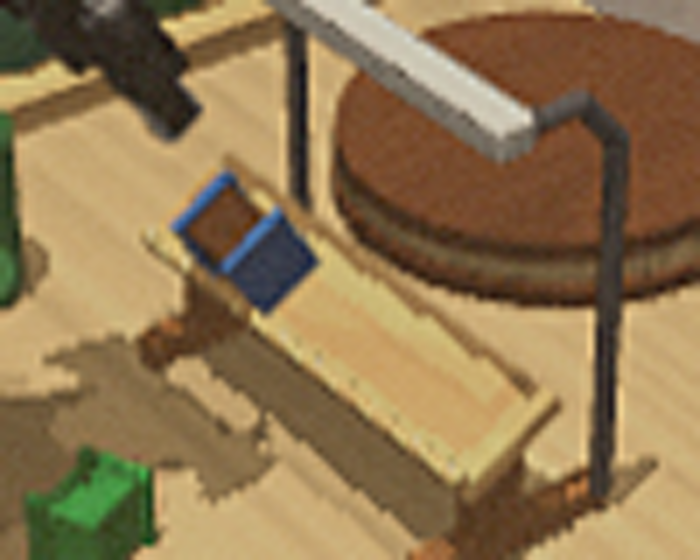

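The first soft block stands flat on the ledge, seen at (323,198) in the wrist picture. Now I'll take hard block 1 to the tub.

```bash
python3 - <<'E'
from plan import *
q=rot(.165)
plan([([.411,.231,.12],q,.8),([.411,.231,.01],q,.8)])
E
```

```text
at 9.6667 [0.5744 0.2684 0.1528] F [ 0.4 -0.3 -0.5] w 0.0598
[0.8,-0.63,-3.18,-1.08,0.105,0.006,-0.025],
[0.8,-0.54,-3.29,-0.75,0.104,0.007,-0.025],
[0.8,-0.46,-3.36,-0.4,0.105,0.006,-0.026],
[0.8,-0.37,-3.39,-0.05,0.105,0.007,-0.025],
[0.8,-0.28,-3.39,0.31,0.104,0.006,-0.025],
-- [0.411 0.231 0.12 ]
[0.8,0,-0,2.75,0,0,-0],
[0.8,0,-0,2.75,0,0,-0],
[0.8,0,-0.01,2.75,0,0,-0],
[0.8,0,0,2.75,0,0,-0],
-- [0.411 0.231 0.01 ]
```

Request:
carry_out([
  [0.8,-0.63,-3.18,-1.08,0.105,0.006,-0.025],
  [0.8,-0.54,-3.29,-0.75,0.104,0.007,-0.025],
  [0.8,-0.46,-3.36,-0.4,0.105,0.006,-0.026],
  [0.8,-0.37,-3.39,-0.05,0.105,0.007,-0.025],
  [0.8,-0.28,-3.39,0.31,0.104,0.006,-0.025],
])

```text
time_s: 10.08
tool_pos: [0.4096, 0.2305, 0.1194]
tool_rot: [-0.002, 0.646, 0.763, -0.002]
ft_force: [0.1, 0.7, -0.7]
grip_width: 0.0681
```

Request:
carry_out([
  [0.8,0,0,0,0,0,0],
  [0.8,0,0,0,0,0,0],
  [0.8,0,0,0,0,0,0],
])

```text
time_s: 10.33
tool_pos: [0.4119, 0.231, 0.1194]
tool_rot: [0.001, 0.647, 0.763, 0.0]
ft_force: [-0.2, 0.1, 0.4]
grip_width: 0.0686
```

```bash
python3 - <<'E'
from plan import *
q=rot(.165)
plan([([.411,.231,.01],q,.8)])
im=eyes.read_camera("wrist");cv2.imwrite("pics/w8.png",im)
P=[[.41+np.cos(.165)*a-np.sin(.165)*b,.231+np.sin(.165)*a+np.cos(.165)*b,.04] for a in(-.018,.018) for b in(-.022,.022)]
print(proj("wrist",P).round())
E
```

```text
at 10.3333 [0.4119 0.231  0.1194] F [-0.2  0.1  0.4] w 0.0686
[0.8,0.01,-0.03,2.73,0,0,-0],
[0.8,0,-0.02,2.74,0.001,0,-0.001],
[0.8,0.01,-0.03,2.73,0,0.001,0],
[0.8,-0,-0.02,2.74,0.001,-0,-0],
-- [0.411 0.231 0.01 ]
[[301. 184.]
 [350. 184.]
 [302. 221.]
 [349. 221.]]
```

View pics/w8.png

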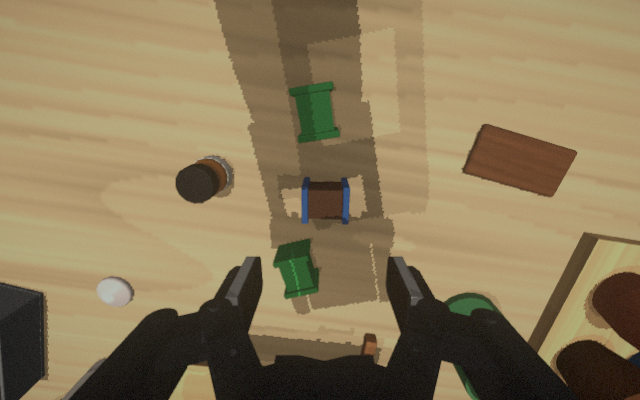

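Block 1 is where predicted, at (326,200). I'll grip it and lift.

Request:
carry_out([
  [0.8,0,0,2.7,0,0,0],
  [0.8,0,0,2.7,0,0,0],
  [0.8,0,0,2.7,0,0,0],
  [0.8,0,0,2.7,0,0,0],
  [0.8,0,0,0,0,0,0],
])

```text
time_s: 10.8
tool_pos: [0.4074, 0.2297, 0.0074]
tool_rot: [-0.002, 0.646, 0.763, -0.003]
ft_force: [-1.0, -0.2, -1.0]
grip_width: 0.0684
```

Request:
carry_out([
  [0,0,0,0,0,0,0],
  [0,0,0,0,0,0,0],
  [0,0,0,0,0,0,0],
  [0,0,0,0,0,0,0],
  [0,0,0,0,0,0,0],
], force=25)

```text
time_s: 11.22
tool_pos: [0.4143, 0.2322, 0.0156]
tool_rot: [0.002, 0.646, 0.763, 0.003]
ft_force: [0.2, -0.0, 0.0]
grip_width: 0.0077
```

```bash
python3 - <<'E'
from plan import *
q=rot(.165);q2=rot(-.138)
plan([([.411,.231,.10],q,0),([.53,-.10,.14],q2,0),([.645,-.174,.12],q2,0),([.645,-.174,.02],q2,0)])
E
```

```text
at 11.2167 [0.4143 0.2322 0.0156] F [ 0.2 -0.   0. ] w 0.0077
[0,-0.02,-0.1,-2.82,0.002,-0,-0],
[0,-0.02,-0.1,-2.81,0.003,-0.001,-0],
[0,-0.02,-0.11,-2.82,0.002,0,-0],
-- [0.411 0.231 0.1  ]
[0,-3.46,0.63,-0.4,0,0,0.03],
[0,-3.44,0.73,-0.4,0,0,0.031],
[0,-3.42,0.84,-0.4,0,0,0.03],
[0,-3.39,0.95,-0.4,0,0,0.03],
[0,-3.35,1.04,-0.39,0,0,0.03],
[0,-3.33,1.14,-0.4,0,0,0.031],
[0,-3.29,1.25,-0.4,0,0,0.03],
[0,-3.25,1.34,-0.4,0,0,0.03],
[0,-3.21,1.45,-0.4,0,0,0.031],
[0,-3.16,1.54,-0.4,0,0,0.03],
-- [ 0.53 -0.1   0.14]
[0,-1.44,3.1,0.5,0,0,-0],
[0,-1.43,3.1,0.5,0,0,-0],
[0,-1.44,3.1,0.5,0,0,-0],
[0,-1.44,3.11,0.5,0,0,-0],
-- [ 0.645 -0.174  0.12 ]
[0,0,-0,3.33,0,0,-0],
[0,0,-0,3.34,0,0,-0],
[0,0,-0.01,3.33,0,0,-0],
-- [ 0.645 -0.174  0.02 ]
```

Grip width is 7.7 mm, so the jaws missed or the block slipped out. I'll look.

```bash
python3 - <<'E'
from plan import *
im=eyes.read_camera("wrist");cv2.imwrite("pics/w9.png",im)
im=eyes.read_camera("side");cv2.imwrite("pics/s9.png",cv2.resize(im[130:230,180:320],None,fx=5.5,fy=5.5,interpolation=cv2.INTER_CUBIC))
s=monitor.observe();print(s['tool_pos'],s['grip_width'],s['time_s'])
E
```

```text
[0.41299378 0.23176971 0.01431169] -0.00013035532937737072 11.3167
```

View pics/w9.png

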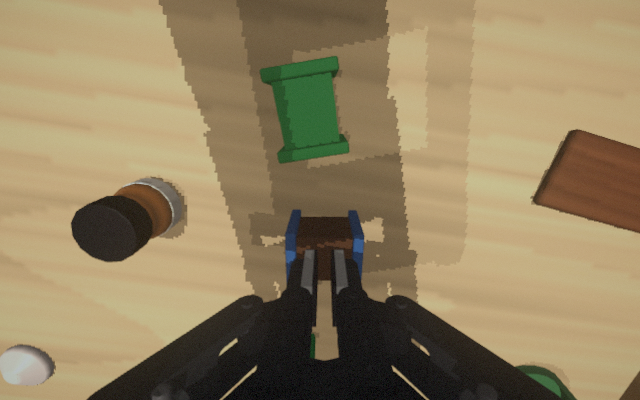

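View pics/s9.png

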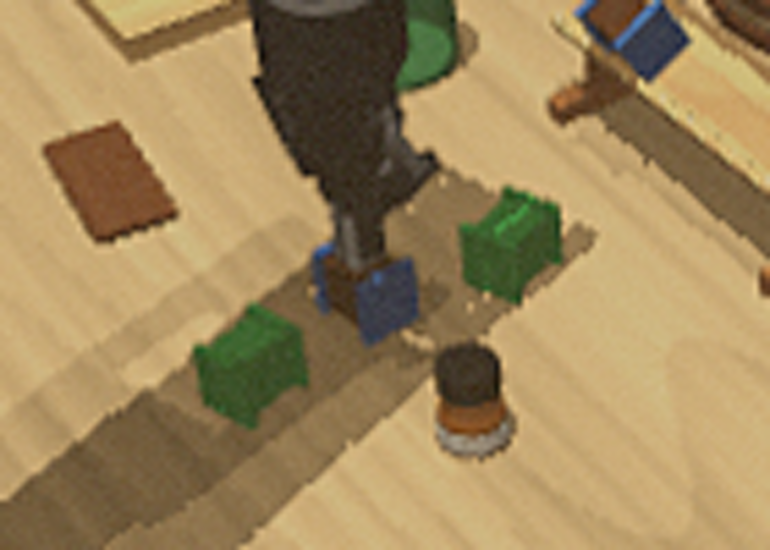

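```bash
python3 - <<'E'
from plan import *
s=monitor.observe()
t=s['tool_pos'];q=R.from_quat(s['tool_rot'],scalar_first=True)
for d in(0,.02,.04):
    P=t+q.apply([0,0,-d])
    print(d,"side crop",((proj("side",P)-[180,130])*5.5).round(),"wrist",proj("wrist",P).round())
im=cv2.imread("pics/w9.png");cv2.imwrite("pics/w9c.png",cv2.resize(im[180:340,240:420],None,fx=4,fy=3.7,interpolation=cv2.INTER_CUBIC))
E
```

```text
0 side crop [[364. 292.]] wrist [[325. 245.]]
0.02 side crop [[360. 263.]] wrist [[326. 261.]]
0.04 side crop [[356. 234.]] wrist [[326. 281.]]
```

View pics/w9c.png

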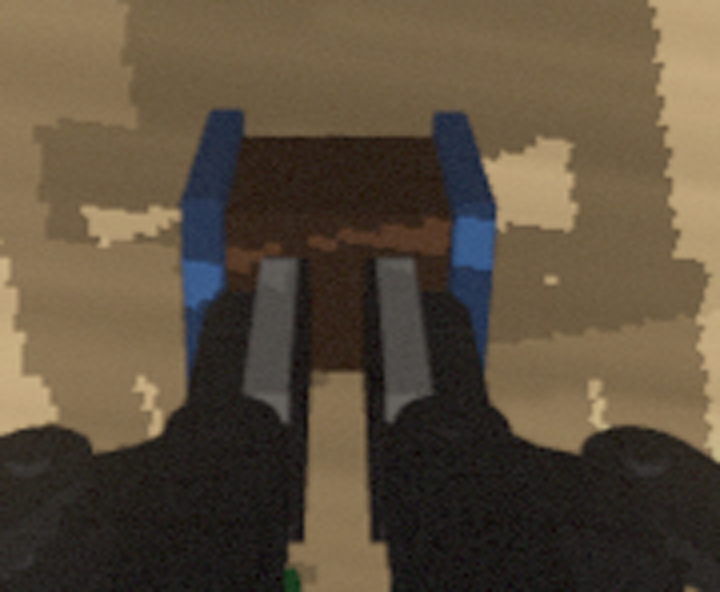

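The block hasn't moved, but the fingertips appear closed inside it with no contact force. I'll raise the shut fingers straight up and look again.

Request:
carry_out([
  [0,0,0,-1,0,0,0],
  [0,0,0,-1,0,0,0],
  [0,0,0,-2,0,0,0],
  [0,0,0,-3,0,0,0],
  [0,0,0,-3,0,0,0],
], force=20)

```text
time_s: 11.73
tool_pos: [0.4105, 0.2309, 0.1138]
tool_rot: [-0.0, 0.646, 0.763, -0.0]
ft_force: [1.1, -0.3, 0.4]
grip_width: 0.0004
```

Request:
carry_out([
  [0.8,0,0,0,0,0,0],
  [0.8,0,0,0,0,0,0],
  [0.8,0,0,0,0,0,0],
  [0.8,0,0,0,0,0,0],
], force=20)

```text
time_s: 12.07
tool_pos: [0.4103, 0.2308, 0.1115]
tool_rot: [-0.0, 0.646, 0.763, -0.001]
ft_force: [-0.1, -0.6, -0.2]
grip_width: 0.0486
```

```bash
python3 - <<'E'
from plan import *
s=monitor.observe();print(s['tool_pos'],s['grip_width'],s['time_s'],s['ft_force'])
im=eyes.read_camera("wrist");cv2.imwrite("pics/w10.png",im)
P=[[.41+np.cos(.165)*a-np.sin(.165)*b,.231+np.sin(.165)*a+np.cos(.165)*b,h] for h in(.04,0) for a in(-.018,.018) for b in(-.022,.022)]
print(proj("wrist",P).round())
im=eyes.read_camera("side");cv2.imwrite("pics/s10.png",cv2.resize(im[130:230,180:320],None,fx=5.5,fy=5.5,interpolation=cv2.INTER_CUBIC))
E
```

```text
[0.41030081 0.23080304 0.11145701] 0.048581565542537425 12.0667 [-0.06833594 -0.56135556 -0.22222573]
[[300. 189.]
 [351. 189.]
 [301. 227.]
 [349. 227.]
 [303. 178.]
 [347. 178.]
 [304. 212.]
 [346. 212.]]
```

View pics/w10.png

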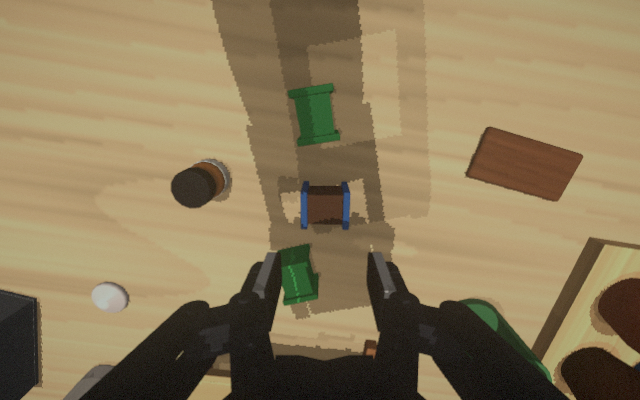

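View pics/s10.png

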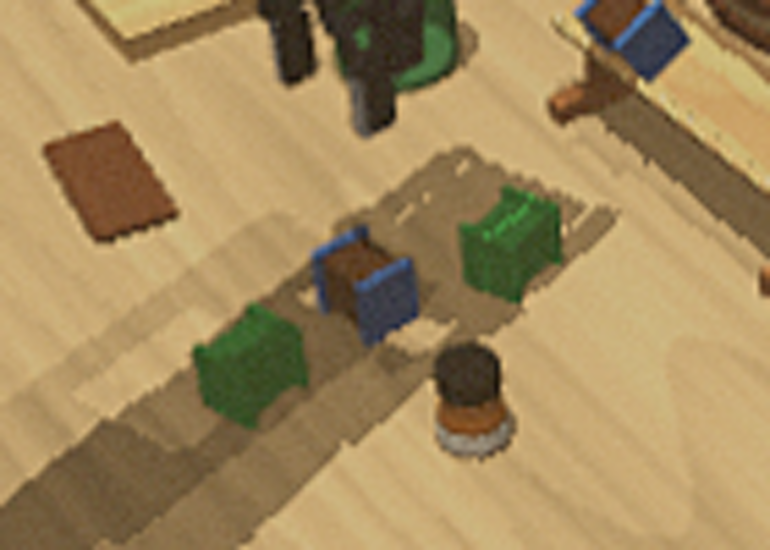

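The block stands undisturbed at (326,205), so the fast close to 0 passed through without holding it. I'll retry with a settle and a gradual close, as in the grips that held.

Request:
carry_out([
  [0.8,0,0,2.5,0,0,0],
  [0.8,0,0,2.5,0,0,0],
  [0.8,0,0,2.5,0,0,0],
  [0.8,0,0,1.5,0,0,0],
  [0.8,0,0,1.0,0,0,0],
], force=20)

```text
time_s: 12.58
tool_pos: [0.4088, 0.2302, 0.0092]
tool_rot: [-0.001, 0.646, 0.763, -0.002]
ft_force: [-0.0, -0.2, 0.3]
grip_width: 0.0683
```

Request:
carry_out([
  [0.6,0,0,0,0,0,0],
  [0.6,0,0,0,0,0,0],
  [0.6,0,0,0,0,0,0],
  [0.6,0,0,0,0,0,0],
])

```text
time_s: 12.92
tool_pos: [0.4124, 0.2315, 0.0135]
tool_rot: [0.001, 0.646, 0.763, 0.001]
ft_force: [-0.1, -0.9, -0.5]
grip_width: 0.0512
```

Request:
carry_out([
  [0.4,0,0,0,0,0,0],
  [0.4,0,0,0,0,0,0],
  [0.4,0,0,0,0,0,0],
  [0.4,0,0,0,0,0,0],
], force=20)

```text
time_s: 13.25
tool_pos: [0.4124, 0.2316, 0.0139]
tool_rot: [0.001, 0.646, 0.763, 0.001]
ft_force: [-1.0, -1.7, 5.2]
grip_width: 0.0402
```

Request:
carry_out([
  [0.3,0,0,0,0,0,0],
  [0.3,0,0,0,0,0,0],
  [0.3,0,0,-1,0,0,0],
  [0.3,0,0,-2,0,0,0],
  [0.3,0,0,0,0,0,0],
], force=25)

```text
time_s: 13.67
tool_pos: [0.414, 0.2322, 0.0464]
tool_rot: [0.002, 0.646, 0.763, 0.003]
ft_force: [1.4, -0.0, 1.0]
grip_width: 0.0255
```

```bash
python3 - <<'E'
from plan import *
q=rot(.165);q2=rot(-.138)
im=eyes.read_camera("wrist");cv2.imwrite("pics/w11.png",im)
plan([([.411,.231,.12],q,.3),([.53,-.10,.14],q2,.3),([.645,-.174,.12],q2,.3)])
E
```

```text
at 13.7167 [0.4136 0.232  0.0451] F [ 0.4 -0.6 -0.9] w 0.0257
[0.3,-0.02,-0.07,-2.5,0.002,-0,-0],
[0.3,-0.01,-0.08,-2.49,0.002,-0.001,-0],
[0.3,-0.02,-0.09,-2.5,0.002,0,-0],
-- [0.411 0.231 0.12 ]
[0.3,-3.46,0.63,-0.2,0,0,0.03],
[0.3,-3.44,0.73,-0.2,0,0,0.031],
[0.3,-3.42,0.84,-0.2,0,0,0.03],
[0.3,-3.39,0.95,-0.2,0,0,0.03],
[0.3,-3.36,1.04,-0.2,0,0,0.03],
[0.3,-3.32,1.14,-0.19,0,0,0.031],
[0.3,-3.29,1.25,-0.2,0,0,0.03],
[0.3,-3.25,1.34,-0.2,0,0,0.03],
[0.3,-3.21,1.45,-0.2,0,0,0.031],
[0.3,-3.16,1.54,-0.2,0,0,0.03],
-- [ 0.53 -0.1   0.14]
[0.3,-1.44,3.1,0.5,0,0,-0],
[0.3,-1.44,3.1,0.5,0,0,-0],
[0.3,-1.43,3.1,0.5,0,0,-0],
[0.3,-1.44,3.1,0.5,0,0,-0],
-- [ 0.645 -0.174  0.12 ]
```

View pics/w11.png

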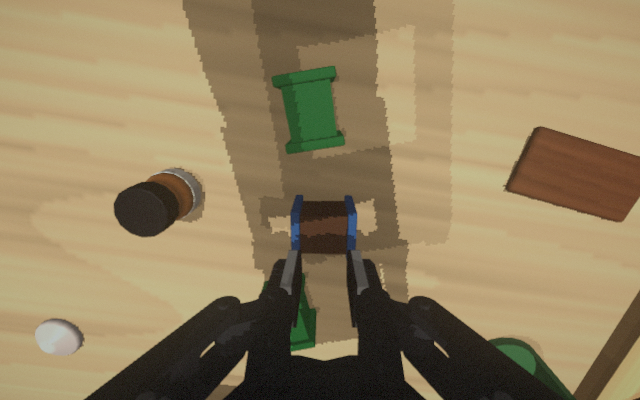

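The block was left behind again. I suspect the pads grip higher than I assumed, so I'll work out from the picture where the fingertips really are in the tool frame.

```bash
python3 - <<'E'
from inhand import *
for w in(.0257,.0683,.041):
  for yy in(-.011,.011):
    for d in(0,.01,.02,.03,.04,.06):
        P=np.array([[-w/2,yy,-d],[w/2,yy,-d]])
        print(w,yy,d,cv2.projectPoints(P,rv,tct,p['K'],p['distortion'])[0][:,0].round(0).tolist())
im=cv2.imread("pics/w11.png");cv2.imwrite("pics/w11c.png",cv2.resize(im[180:360,230:420],None,fx=4,fy=3.3,interpolation=cv2.INTER_CUBIC))
E
```

```text
0.0257 -0.011 0 [[305.0, 230.0], [346.0, 230.0]]
0.0257 -0.011 0.01 [[304.0, 237.0], [347.0, 237.0]]
0.0257 -0.011 0.02 [[303.0, 244.0], [348.0, 244.0]]
0.0257 -0.011 0.03 [[302.0, 253.0], [350.0, 253.0]]
0.0257 -0.011 0.04 [[301.0, 262.0], [351.0, 262.0]]
0.0257 -0.011 0.06 [[297.0, 286.0], [355.0, 286.0]]
0.0257 0.011 0 [[306.0, 260.0], [345.0, 260.0]]
0.0257 0.011 0.01 [[305.0, 268.0], [346.0, 268.0]]
0.0257 0.011 0.02 [[304.0, 277.0], [347.0, 277.0]]
0.0257 0.011 0.03 [[303.0, 287.0], [348.0, 287.0]]
0.0257 0.011 0.04 [[302.0, 298.0], [350.0, 298.0]]
0.0257 0.011 0.06 [[299.0, 326.0], [354.0, 326.0]]
0.0683 -0.011 0 [[272.0, 230.0], [379.0, 230.0]]
0.0683 -0.011 0.01 [[270.0, 237.0], [382.0, 237.0]]
0.0683 -0.011 0.02 [[266.0, 244.0], [385.0, 244.0]]
0.0683 -0.011 0.03 [[263.0, 253.0], [389.0, 253.0]]
0.0683 -0.011 0.04 [[259.0, 262.0], [393.0, 262.0]]
0.0683 -0.011 0.06 [[249.0, 286.0], [403.0, 286.0]]
0.0683 0.011 0 [[274.0, 260.0], [377.0, 260.0]]
0.0683 0.011 0.01 [[272.0, 268.0], [379.0, 268.0]]
0.0683 0.011 0.02 [[269.0, 277.0], [382.0, 277.0]]
0.0683 0.011 0.03 [[266.0, 287.0], [386.0, 287.0]]
0.0683 0.011 0.04 [[262.0, 298.0], [390.0, 298.0]]
0.0683 0.011 0.06 [[253.0, 326.0], [399.0, 326.0]]
0.041 -0.011 0 [[294.0, 230.0], [357.0, 230.0]]
0.041 -0.011 0.01 [[292.0, 237.0], [359.0, 237.0]]
0.041 -0.011 0.02 [[290.0, 244.0], [361.0, 244.0]]
0.041 -0.011 0.03 [[288.0, 253.0], [364.0, 253.0]]
0.041 -0.011 0.04 [[286.0, 262.0], [366.0, 262.0]]
0.041 -0.011 0.06 [[280.0, 286.0], [373.0, 286.0]]
0.041 0.011 0 [[295.0, 260.0], [356.0, 260.0]]
0.041 0.011 0.01 [[293.0, 268.0], [358.0, 268.0]]
0.041 0.011 0.02 [[292.0, 277.0], [360.0, 277.0]]
0.041 0.011 0.03 [[290.0, 287.0], [362.0, 287.0]]
0.041 0.011 0.04 [[288.0, 298.0], [364.0, 298.0]]
0.041 0.011 0.06 [[282.0, 326.0], [370.0, 326.0]]
```

View pics/w11c.png

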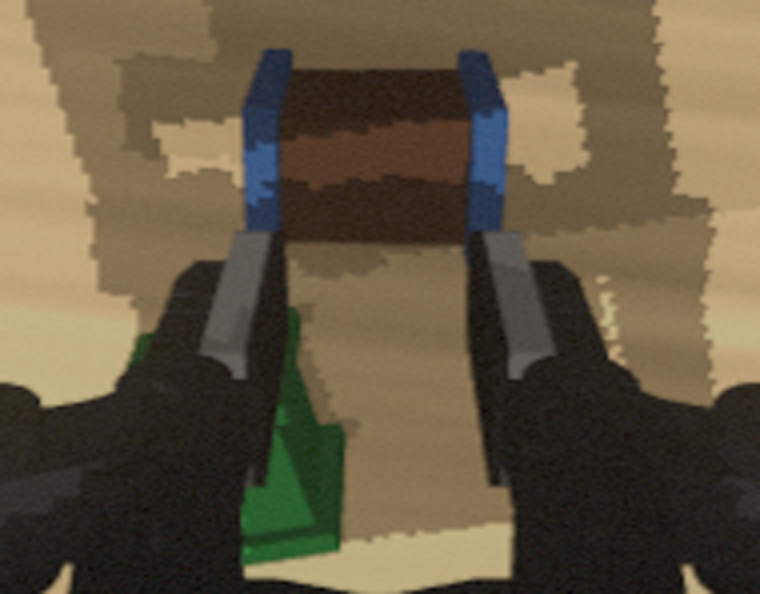

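```bash
python3 - <<'E'
from plan import *
q=rot(.165);t=np.array([.4103,.2308,.1115]);w=.0486
for d in(0,.01,.02,.03,.04):
    print(d,[((proj("side",t+q.apply([sx*(w/2+.005),0,-d]))-[180,130])*5.5).round()[0].tolist() for sx in(-1,1)])
im=cv2.imread("pics/s10.png")
cv2.imwrite("pics/s10c.png",cv2.resize(im[0:200,200:480],None,fx=2.8,fy=2.8))
E
```

```text
0 [[377.0, 173.0], [305.0, 124.0]]
0.01 [[375.0, 157.0], [303.0, 108.0]]
0.02 [[373.0, 141.0], [300.0, 92.0]]
0.03 [[371.0, 125.0], [298.0, 76.0]]
0.04 [[369.0, 108.0], [296.0, 60.0]]
```

View pics/s10c.png

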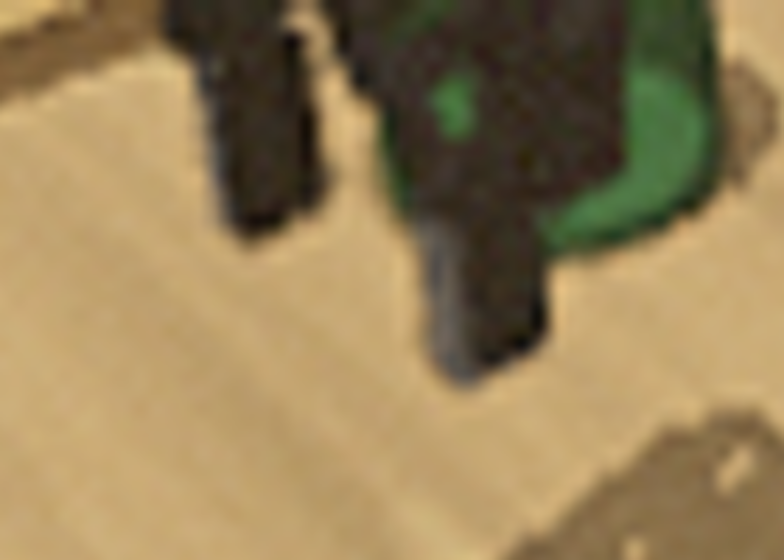

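Both cameras agree that the visible fingertips end about 26 mm behind the reported TCP at this opening. So the earlier grips held only the block's top edge. I'll grip 25 mm deeper, with TCP at about −0.015 and tips at about 0.011.

Request:
carry_out([
  [0.8,0,0,0,0,0,0],
  [0.8,0,0,0,0,0,0],
  [0.8,0,0,0,0,0,0],
  [0.8,0,0,1.5,0,0,0],
  [0.8,0,0,1.5,0,0,0],
], force=20)

```text
time_s: 14.13
tool_pos: [0.4119, 0.2313, 0.0122]
tool_rot: [0.001, 0.646, 0.763, 0.001]
ft_force: [-0.1, 0.3, -0.5]
grip_width: 0.0684
```

Request:
carry_out([
  [0.8,0,0,1.5,0,0,0],
  [0.8,0,0,1.0,0,0,0],
  [0.8,0,0,0.2,0,0,0],
  [0.8,0,0,0,0,0,0],
  [0.8,0,0,0,0,0,0],
])

```text
time_s: 14.55
tool_pos: [0.4114, 0.2312, -0.0145]
tool_rot: [0.0, 0.646, 0.763, 0.0]
ft_force: [-0.2, -0.0, 0.7]
grip_width: 0.0683
```

```bash
python3 - <<'E'
from plan import *
s=monitor.observe();print(s['tool_pos'],s['grip_width'],s['time_s'],s['ft_force'])
im=eyes.read_camera("side");cv2.imwrite("pics/s12.png",cv2.resize(im[130:230,180:320],None,fx=5.5,fy=5.5,interpolation=cv2.INTER_CUBIC))
E
```

```text
[ 0.41141224  0.23116234 -0.01453888] 0.06827516904535162 14.55 [-0.17247415 -0.00078789  0.67716036]
```

View pics/s12.png

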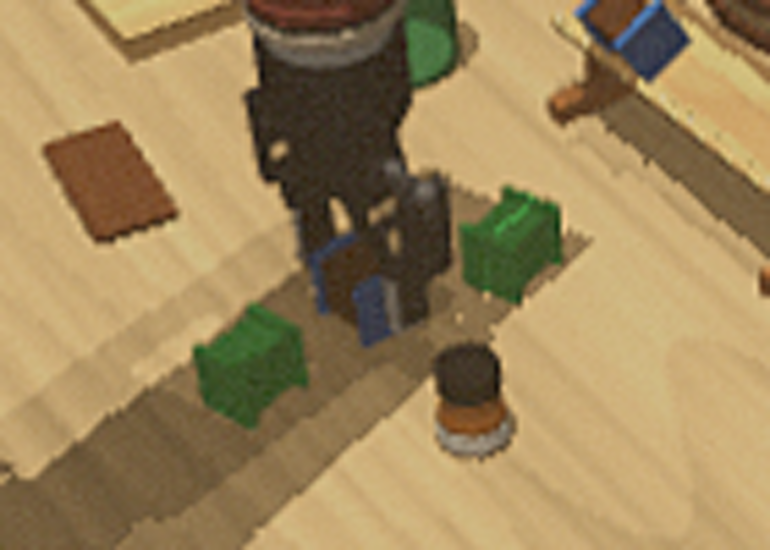

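The fingers now straddle the block properly. Closing.

Request:
carry_out([
  [0.4,0,0,0,0,0,0],
  [0.4,0,0,0,0,0,0],
  [0.4,0,0,0,0,0,0],
  [0.4,0,0,0,0,0,0],
  [0.3,0,0,0,0,0,0],
], force=20)

```text
time_s: 15.02
tool_pos: [0.4121, 0.2314, -0.0138]
tool_rot: [0.001, 0.646, 0.763, 0.001]
ft_force: [-0.8, 0.6, 6.0]
grip_width: 0.0422
```

Request:
carry_out([
  [0.3,0,0,0,0,0,0],
  [0.3,0,0,0,0,0,0],
  [0.3,0,0,0,0,0,0],
])

```text
time_s: 15.27
tool_pos: [0.4121, 0.2314, -0.0138]
tool_rot: [0.001, 0.646, 0.763, 0.001]
ft_force: [-0.6, -0.0, 6.7]
grip_width: 0.0426
```

Width steady at 42.5 mm, so hard is confirmed. Lifting and carrying it to the tub.

```bash
python3 - <<'E'
from plan import *
q=rot(.165);q2=rot(-.138)
plan([([.411,.231,.09],q,.3),([.53,-.10,.12],q2,.3),([.645,-.174,.10],q2,.3),([.645,-.174,-.004],q2,.3)],cur=([.411,.231,-.0145],q))
E
```

```text
[0.3,0,0,-3.48,0,0,0],
[0.3,0,0,-3.49,0,0,0],
[0.3,0,0,-3.48,0,0,0],
-- [0.411 0.231 0.09 ]
[0.3,-3.46,0.63,-0.3,0,0,0.03],
[0.3,-3.44,0.73,-0.3,0,0,0.031],
[0.3,-3.42,0.84,-0.3,0,0,0.03],
[0.3,-3.38,0.95,-0.3,0,0,0.03],
[0.3,-3.36,1.04,-0.3,0,0,0.03],
[0.3,-3.33,1.14,-0.3,0,0,0.031],
[0.3,-3.29,1.25,-0.3,0,0,0.03],
[0.3,-3.25,1.34,-0.3,0,0,0.03],
[0.3,-3.21,1.44,-0.3,0,0,0.031],
[0.3,-3.16,1.54,-0.3,0,0,0.03],
-- [ 0.53 -0.1   0.12]
[0.3,-1.44,3.1,0.5,0,0,0],
[0.3,-1.43,3.11,0.5,0,0,0],
[0.3,-1.44,3.1,0.5,0,0,0],
[0.3,-1.44,3.1,0.5,0,0,0],
-- [ 0.645 -0.174  0.1  ]
[0.3,0,0,3.47,0,0,0],
[0.3,0,0,3.46,0,0,0],
[0.3,0,0,3.47,0,0,0],
-- [ 0.645 -0.174 -0.004]
```

Request:
carry_out([
  [0.3,0,0,-1.5,0,0,0],
  [0.3,0,0,-3,0,0,0],
  [0.3,0,0,-3,0,0,0],
  [0.3,0,0,-3,0,0,0],
  [0.3,0,0,0,0,0,0],
], force=30)

```text
time_s: 15.68
tool_pos: [0.4152, 0.2326, 0.0963]
tool_rot: [0.003, 0.646, 0.763, 0.004]
ft_force: [1.3, 0.3, 0.2]
grip_width: 0.0418
```

Request:
carry_out([
  [0.3,-3.46,0.63,-0.3,0,0,0.03],
  [0.3,-3.44,0.73,-0.3,0,0,0.031],
  [0.3,-3.42,0.84,-0.3,0,0,0.03],
  [0.3,-3.38,0.95,-0.3,0,0,0.03],
  [0.3,-3.36,1.04,-0.3,0,0,0.03],
])

```text
time_s: 16.1
tool_pos: [0.4704, 0.0642, 0.1047]
tool_rot: [-0.0, 0.703, 0.712, -0.0]
ft_force: [0.1, 1.5, -0.9]
grip_width: 0.0422
```

Request:
carry_out([
  [0.3,-3.33,1.14,-0.3,0,0,0.031],
  [0.3,-3.29,1.25,-0.3,0,0,0.03],
  [0.3,-3.25,1.34,-0.3,0,0,0.03],
  [0.3,-3.21,1.44,-0.3,0,0,0.031],
  [0.3,-3.16,1.54,-0.3,0,0,0.03],
])

```text
time_s: 16.52
tool_pos: [0.5298, -0.1015, 0.1195]
tool_rot: [-0.0, 0.755, 0.656, -0.0]
ft_force: [0.4, -0.2, -0.1]
grip_width: 0.042
```

Request:
carry_out([
  [0.3,-1.44,3.1,0.5,0,0,0],
  [0.3,-1.43,3.1,0.5,0,0,0],
  [0.3,-1.44,3.1,0.5,0,0,0],
  [0.3,-1.44,3.1,0.5,0,0,0],
  [0.3,0,0,0,0,0,0],
])

```text
time_s: 16.93
tool_pos: [0.647, -0.177, 0.0958]
tool_rot: [-0.001, 0.755, 0.656, -0.001]
ft_force: [-1.7, 1.0, -2.0]
grip_width: 0.042
```

```bash
python3 - <<'E'
from plan import *
s=monitor.observe();print(s['tool_pos'],s['grip_width'],s['time_s'],s['ft_force'])
im=eyes.read_camera("wrist");cv2.imwrite("pics/w13.png",im)
im=eyes.read_camera("side");cv2.imwrite("pics/s13.png",im)
E
```

```text
[ 0.64700542 -0.17704639  0.0958418 ] 0.04197334122281474 16.9333 [-1.68756934  0.98160849 -1.99202913]
```

View pics/w13.png

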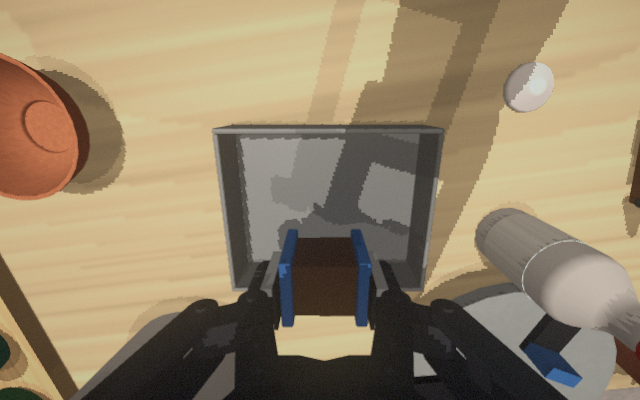

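View pics/s13.png

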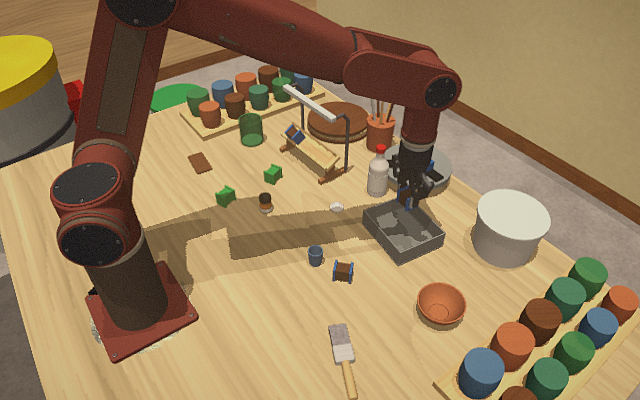

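Request:
carry_out([
  [0.3,0,0,2.5,0,0,0],
  [0.3,0,0,3,0,0,0],
  [0.3,0,0,2.5,0,0,0],
  [0.3,0,0,1.5,0,0,0],
  [0.3,0,0,0,0,0,0],
])

```text
time_s: 17.45
tool_pos: [0.6411, -0.1718, 0.0011]
tool_rot: [-0.003, 0.754, 0.657, -0.002]
ft_force: [-0.9, 0.9, -2.4]
grip_width: 0.0419
```

Request:
carry_out([
  [0.3,0,0,0.4,0,0,0],
  [0.3,0,0,0,0,0,0],
])

```text
time_s: 17.62
tool_pos: [0.6459, -0.174, 0.0028]
tool_rot: [0.001, 0.754, 0.657, 0.001]
ft_force: [0.2, 0.4, -0.6]
grip_width: 0.042
```

Request:
carry_out([
  [0.3,0,0,0.6,0,0,0],
  [0.3,0,0,0.2,0,0,0],
  [0.3,0,0,0,0,0,0],
])

```text
time_s: 17.87
tool_pos: [0.6453, -0.174, -0.0061]
tool_rot: [0.001, 0.754, 0.657, 0.0]
ft_force: [-0.3, -0.5, -0.9]
grip_width: 0.0418
```

Request:
carry_out([
  [0.7,0,0,0,0,0,0],
  [0.7,0,0,0,0,0,0],
  [0.7,0,0,0,0,0,0],
  [0.7,0,0,0,0,0,0],
  [0.7,0,0,-1.5,0,0,0],
], force=20)

```text
time_s: 18.28
tool_pos: [0.6425, -0.173, 0.0056]
tool_rot: [-0.002, 0.754, 0.657, -0.001]
ft_force: [-1.8, -0.2, -0.4]
grip_width: 0.0596
```

Request:
carry_out([
  [0.7,0,0,-3,0,0,0],
  [0.7,0,0,-3.5,0,0,0],
  [0.7,0,0,-3.5,0,0,0],
])

```text
time_s: 18.53
tool_pos: [0.6444, -0.1737, 0.1101]
tool_rot: [-0.0, 0.754, 0.657, -0.0]
ft_force: [1.8, -0.8, -0.0]
grip_width: 0.06
```

```bash
python3 - <<'E'
from plan import *
s=monitor.observe();print(s['tool_pos'],s['grip_width'],s['time_s'],s['ft_force'])
im=eyes.read_camera("wrist");cv2.imwrite("pics/w14.png",im)
q2=rot(.763)
plan([([.50,-.21,.12],q2,.7),([.436,-.1945,.10],q2,.7),([.436,-.1945,-.0145],q2,.7)])
E
```

```text
[ 0.64444735 -0.1736841   0.11014172] 0.06001103458904084 18.5333 [ 1.75437223 -0.8369843  -0.02909689]
at 18.5833 [ 0.6495 -0.1756  0.1202] F [ 3.1 -0.6  6. ] w 0.06
[0.7,-0.61,-1.59,-0.02,0.001,0.001,-0.1],
[0.7,-0.44,-1.65,-0.01,0.001,0.001,-0.1],
[0.7,-0.28,-1.68,-0.01,0.001,0.001,-0.1],
[0.7,-0.11,-1.7,-0.02,0.002,0.001,-0.1],
[0.7,0.06,-1.71,-0.01,0.001,0.001,-0.1],
[0.7,0.23,-1.69,-0,0.001,0.001,-0.101],
[0.7,0.4,-1.65,-0.01,0.001,0.001,-0.1],
[0.7,0.56,-1.61,0,0.001,0.001,-0.1],
[0.7,0.72,-1.55,-0,0.002,0,-0.1],
-- [ 0.5    -0.2101  0.12  ]
[0.7,2.77,-1.77,1,-0,0,0],
[0.7,2.78,-1.78,1,-0.001,0,0],
-- [ 0.436  -0.1945  0.1   ]
[0.7,0,-0,2.86,0,0,0],
[0.7,0,-0,2.86,0,0,0],
[0.7,0,-0,2.87,0,0,0],
[0.7,0,-0,2.86,0,0,0],
-- [ 0.4361 -0.1945 -0.0145]
```

View pics/w14.png

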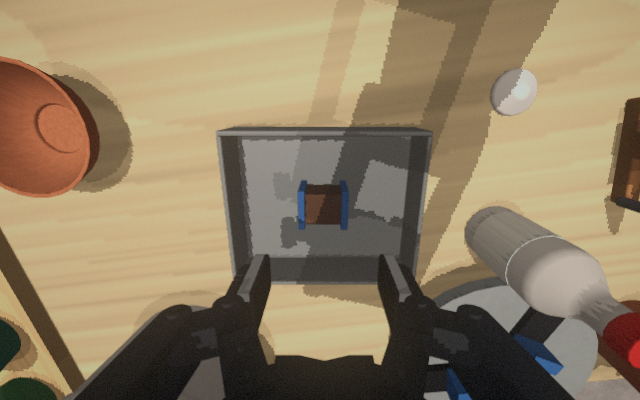

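```bash
python3 - <<'E'
from plan import *
s=monitor.observe();print(s['q'].round(3),s['tool_pos'])
E
```

```text
[-0.381  0.39   1.484  0.     1.254 -1.814] [ 0.64952486 -0.1755502   0.12019392]
```

The hard block lies flat in the tub at (323,205). For block 3, the direct yaw would push joint 6 past its range, so I'll use the half-turn-equivalent grasp (yaw −2.38).

```bash
python3 - <<'E'
from plan import *
q2=rot(.763-np.pi)
plan([([.436,-.1945,.11],q2,.7)])
E
```

```text
at 18.5833 [ 0.6495 -0.1756  0.1202] F [ 3.1 -0.6  6. ] w 0.06
[0.7,-0.23,-1,0.04,0,-0.001,0.107],
[0.7,-0.33,-0.96,0.03,0.001,-0,0.106],
[0.7,-0.44,-0.92,0.04,0,-0.001,0.107],
[0.7,-0.53,-0.88,0.04,0.001,-0,0.107],
[0.7,-0.62,-0.81,0.04,0,-0.001,0.106],
[0.7,-0.7,-0.74,0.04,0.001,-0.001,0.107],
[0.7,-0.78,-0.66,0.04,0,-0,0.107],
[0.7,-0.84,-0.58,0.04,0.001,-0.001,0.107],
[0.7,-0.9,-0.48,0.05,0,-0,0.106],
[0.7,-0.95,-0.38,0.04,0.001,-0.001,0.107],
[0.7,-0.98,-0.28,0.04,0,-0.001,0.107],
[0.7,-1.01,-0.17,0.05,0.001,-0,0.106],
[0.7,-1.02,-0.07,0.04,0,-0.001,0.107],
[0.7,-1.02,0.04,0.05,0.001,-0,0.107],
[0.7,-1.01,0.15,0.05,0,-0.001,0.106],
[0.7,-0.98,0.26,0.04,0.001,-0.001,0.107],
[0.7,-0.96,0.36,0.05,0,-0,0.107],
[0.7,-0.91,0.47,0.05,0.001,-0.001,0.107],
[0.7,-0.85,0.55,0.05,0,-0,0.106],
[0.7,-0.79,0.65,0.04,0.001,-0.001,0.107],
[0.7,-0.72,0.72,0.05,0,-0,0.107],
-- [ 0.436  -0.1945  0.11  ]
```

Request:
carry_out([
  [0.7,-0.23,-1,0,0,0,0.107],
  [0.7,-0.33,-0.96,0,0,0,0.106],
  [0.7,-0.44,-0.92,0,0,0,0.107],
  [0.7,-0.53,-0.88,0,0,0,0.107],
  [0.7,-0.62,-0.81,0,0,0,0.106],
])

```text
time_s: 19.0
tool_pos: [0.594, -0.1785, 0.1097]
tool_rot: [0.001, 0.902, 0.432, 0.001]
ft_force: [0.8, 0.7, -0.7]
grip_width: 0.0597
```

Request:
carry_out([
  [0.7,-0.7,-0.74,0,0,0,0.107],
  [0.7,-0.78,-0.66,0,0,0,0.107],
  [0.7,-0.84,-0.58,0,0,0,0.107],
  [0.7,-0.9,-0.48,0,0,0,0.106],
  [0.7,-0.95,-0.38,0,0,0,0.107],
])

```text
time_s: 19.42
tool_pos: [0.5432, -0.1831, 0.1096]
tool_rot: [0.001, 0.984, 0.179, 0.001]
ft_force: [0.2, -0.2, -0.2]
grip_width: 0.0602
```

Request:
carry_out([
  [0.7,-0.98,-0.28,0,0,0,0.107],
  [0.7,-1.01,-0.17,0,0,0,0.106],
  [0.7,-1.02,-0.07,0,0,0,0.107],
  [0.7,-1.02,0.04,0,0,0,0.107],
  [0.7,-1.01,0.15,0,0,0,0.106],
])

```text
time_s: 19.83
tool_pos: [0.4923, -0.1875, 0.1096]
tool_rot: [0.0, 0.996, -0.086, 0.001]
ft_force: [0.3, 0.0, 0.2]
grip_width: 0.0598
```

Request:
carry_out([
  [0.7,-0.98,0.26,0,0,0,0.107],
  [0.7,-0.96,0.36,0,0,0,0.107],
  [0.7,-0.91,0.47,0,0,0,0.107],
  [0.7,-0.85,0.55,0,0,0,0.106],
  [0.7,-0.79,0.65,0,0,0,0.107],
])

```text
time_s: 20.25
tool_pos: [0.4415, -0.1922, 0.1095]
tool_rot: [0.0, 0.938, -0.346, 0.001]
ft_force: [0.0, 0.2, 0.4]
grip_width: 0.0603
```

Request:
carry_out([
  [0.7,-0.72,0.72,0,0,0,0.107],
  [0.7,0,0,0,0,0,0],
  [0.7,0,0,0,0,0,0],
  [0.7,0,0,0,0,0,0],
])

```text
time_s: 20.58
tool_pos: [0.4323, -0.1931, 0.1092]
tool_rot: [0.0, 0.92, -0.392, 0.001]
ft_force: [0.0, 0.0, 0.4]
grip_width: 0.0598
```

```bash
python3 - <<'E'
from plan import *
q2=rot(.763-np.pi)
plan([([.436,-.1945,.06],q2,.7),([.436,-.1945,-.0145],q2,.7)])
p=eyes.camera_params("wrist")
im=eyes.read_camera("wrist");cv2.imwrite("pics/w15.png",im)
c,s=np.cos(.763),np.sin(.763)
print(proj("wrist",[[.436+c*a-s*b,-.1945+s*a+c*b,.04] for a in(-.018,.018) for b in(-.022,.022)],p).round())
E
```

```text
at 20.5833 [ 0.4323 -0.1931  0.1092] F [0.  0.  0.4] w 0.0598
[0.7,0.18,-0.08,2.46,-0,-0.001,0.001],
[0.7,0.17,-0.09,2.46,-0.001,-0.001,0.001],
-- [ 0.436  -0.1945  0.06  ]
[0.7,0,0,2.48,0,-0,0],
[0.7,0,0,2.48,0,-0,0],
[0.7,0,0,2.49,0,-0,0],
-- [ 0.436  -0.1945 -0.0145]
[[352. 223.]
 [303. 223.]
 [353. 185.]
 [302. 185.]]
```

View pics/w15.png

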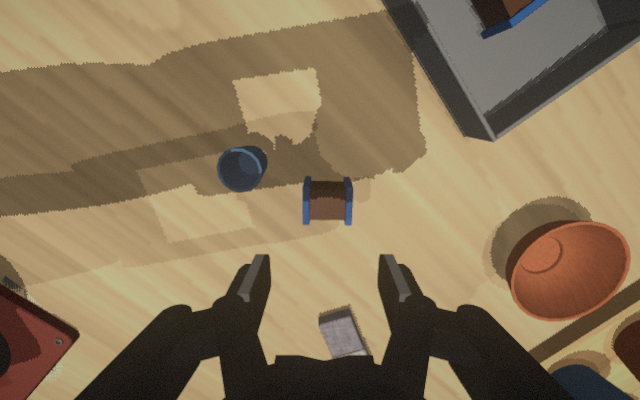

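Block 3 is at (328,203), where predicted, and the cup at (242,169) is clear of the finger. Descending.

Request:
carry_out([
  [0.7,0.18,-0.08,2.46,0,0,0.001],
  [0.7,0.17,-0.09,2.46,0,0,0.001],
  [0.7,0,0,2.5,0,0,0],
  [0.7,0,0,2.5,0,0,0],
  [0.7,0,0,1.5,0,0,0],
])

```text
time_s: 21.05
tool_pos: [0.4344, -0.1932, -0.0083]
tool_rot: [-0.0, 0.919, -0.393, -0.001]
ft_force: [-0.4, 0.5, -1.4]
grip_width: 0.0597
```

Request:
carry_out([
  [0.7,0,0,1.0,0,0,0],
  [0.7,0,0,0,0,0,0],
  [0.7,0,0,0,0,0,0],
])

```text
time_s: 21.3
tool_pos: [0.4355, -0.1941, -0.0158]
tool_rot: [-0.0, 0.919, -0.394, 0.0]
ft_force: [-0.5, -1.0, 1.4]
grip_width: 0.0598
```

Request:
carry_out([
  [0.4,0,0,0,0,0,0],
  [0.4,0,0,0,0,0,0],
  [0.4,0,0,0,0,0,0],
  [0.3,0,0,0,0,0,0],
  [0.3,0,0,0,0,0,0],
], force=20)

```text
time_s: 21.72
tool_pos: [0.4369, -0.1952, -0.014]
tool_rot: [0.0, 0.919, -0.394, 0.002]
ft_force: [0.4, 0.4, 6.3]
grip_width: 0.0364
```

Request:
carry_out([
  [0.25,0,0,0,0,0,0],
  [0.25,0,0,0,0,0,0],
  [0.25,0,0,0,0,0,0],
  [0.25,0,0,0,0,0,0],
], force=20)

```text
time_s: 22.05
tool_pos: [0.4369, -0.1952, -0.014]
tool_rot: [0.0, 0.919, -0.394, 0.002]
ft_force: [-0.2, 0.8, 6.4]
grip_width: 0.0365
```

Width 36.5 mm, so block 3 is soft. I'll lift it, turn, and head for the ledge.

```bash
python3 - <<'E'
from plan import *
q2=rot(.763-np.pi);q3=rot(.035)
print(led(-.003,-.045,.10),led(-.003,-.045,-.012))
plan([([.436,-.1945,.09],q2,.25),([.45,.04,.16],q3,.25),([.50,.12,.20],QL,.25)],cur=([.436,-.1945,-.0145],q2))
E
```

```text
[0.57550882 0.169187   0.15510254] [0.63147452 0.1711466  0.0581077 ]
[0.25,0,0,-3.48,0,0,0],
[0.25,0,0,-3.49,0,0,0],
[0.25,0,0,-3.48,0,0,0],
-- [ 0.436  -0.1945  0.09  ]
[0.25,-0.73,-0.78,-0.32,0,0,-0.11],
[0.25,-0.63,-0.86,-0.32,0,0,-0.109],
[0.25,-0.54,-0.92,-0.31,0,0,-0.11],
[0.25,-0.44,-0.98,-0.32,0,0,-0.11],
[0.25,-0.32,-1.01,-0.32,0,0,-0.11],
[0.25,-0.21,-1.05,-0.32,0,0,-0.109],
[0.25,-0.1,-1.06,-0.32,0,0,-0.11],
[0.25,0.02,-1.07,-0.32,0,0,-0.11],
[0.25,0.14,-1.06,-0.31,0,0,-0.109],
[0.25,0.25,-1.04,-0.32,0,0,-0.11],
[0.25,0.37,-1,-0.32,0,0,-0.11],
[0.25,0.47,-0.96,-0.32,0,0,-0.11],
[0.25,0.58,-0.9,-0.32,0,0,-0.109],
[0.25,0.67,-0.83,-0.31,0,0,-0.11],
[0.25,0.75,-0.75,-0.32,0,0,-0.11],
[0.25,0.84,-0.67,-0.32,0,0,-0.109],
[0.25,0.9,-0.57,-0.32,0,0,-0.11],
[0.25,0.96,-0.47,-0.32,0,0,-0.11],
[0.25,1.01,-0.36,-0.32,0,0,-0.109],
[0.25,1.03,-0.25,-0.31,0,0,-0.11],
[0.25,1.06,-0.13,-0.32,0,0,-0.11],
[0.25,1.07,-0.01,-0.32,0,0,-0.11],
-- [0.45 0.04 0.16]
[0.25,1.56,1.06,-0.8,-0.105,-0,0],
[0.25,1.57,1.13,-0.69,-0.104,-0,0],
[0.25,1.56,1.2,-0.56,-0.105,-0,0],
[0.25,1.57,1.25,-0.43,-0.105,-0,0],
[0.25,1.56,1.29,-0.31,-0.105,-0,0],
-- [0.5  0.12 0.2 ]
```

Request:
carry_out([
  [0.25,0,0,-1.5,0,0,0],
  [0.25,0,0,-3,0,0,0],
  [0.25,0,0,-3,0,0,0],
  [0.25,0,0,-3,0,0,0],
], force=25)

```text
time_s: 22.38
tool_pos: [0.4348, -0.1939, 0.0905]
tool_rot: [-0.0, 0.919, -0.394, 0.0]
ft_force: [-0.2, -0.0, -1.2]
grip_width: 0.0364
```

Request:
carry_out([
  [0.25,-0.73,-0.78,-0.32,0,0,-0.11],
  [0.25,-0.63,-0.86,-0.32,0,0,-0.109],
  [0.25,-0.54,-0.92,-0.31,0,0,-0.11],
  [0.25,-0.44,-0.98,-0.32,0,0,-0.11],
  [0.25,-0.32,-1.01,-0.32,0,0,-0.11],
])

```text
time_s: 22.8
tool_pos: [0.4385, -0.1405, 0.1057]
tool_rot: [0.0, 0.992, -0.128, 0.001]
ft_force: [0.6, 0.4, -0.8]
grip_width: 0.0365
```

Request:
carry_out([
  [0.25,-0.21,-1.05,-0.32,0,0,-0.109],
  [0.25,-0.1,-1.06,-0.32,0,0,-0.11],
  [0.25,0.02,-1.07,-0.32,0,0,-0.11],
  [0.25,0.14,-1.06,-0.31,0,0,-0.109],
  [0.25,0.25,-1.04,-0.32,0,0,-0.11],
])

```text
time_s: 23.22
tool_pos: [0.4417, -0.087, 0.1215]
tool_rot: [0.0, 0.989, 0.146, 0.001]
ft_force: [1.2, 1.0, -0.8]
grip_width: 0.0363
```

Request:
carry_out([
  [0.25,0.37,-1,-0.32,0,0,-0.11],
  [0.25,0.47,-0.96,-0.32,0,0,-0.11],
  [0.25,0.58,-0.9,-0.32,0,0,-0.109],
  [0.25,0.67,-0.83,-0.31,0,0,-0.11],
  [0.25,0.75,-0.75,-0.32,0,0,-0.11],
])

```text
time_s: 23.63
tool_pos: [0.4451, -0.0338, 0.1374]
tool_rot: [0.0, 0.913, 0.408, 0.001]
ft_force: [0.0, -0.1, -0.7]
grip_width: 0.036
```

Request:
carry_out([
  [0.25,0.84,-0.67,-0.32,0,0,-0.109],
  [0.25,0.9,-0.57,-0.32,0,0,-0.11],
  [0.25,0.96,-0.47,-0.32,0,0,-0.11],
  [0.25,1.01,-0.36,-0.32,0,0,-0.109],
  [0.25,1.03,-0.25,-0.31,0,0,-0.11],
])

```text
time_s: 24.05
tool_pos: [0.4483, 0.0195, 0.1533]
tool_rot: [0.001, 0.768, 0.64, 0.0]
ft_force: [0.7, 0.5, -0.5]
grip_width: 0.0362
```

Request:
carry_out([
  [0.25,1.06,-0.13,-0.32,0,0,-0.11],
  [0.25,1.07,-0.01,-0.32,0,0,-0.11],
  [0.25,1.56,1.06,-0.8,-0.105,0,0],
  [0.25,1.57,1.13,-0.69,-0.104,0,0],
  [0.25,1.56,1.2,-0.56,-0.105,0,0],
])

```text
time_s: 24.47
tool_pos: [0.4808, 0.0889, 0.1844]
tool_rot: [0.111, 0.687, 0.709, 0.115]
ft_force: [0.6, -0.5, -0.5]
grip_width: 0.0359
```

Request:
carry_out([
  [0.25,1.57,1.25,-0.43,-0.105,0,0],
  [0.25,1.56,1.29,-0.31,-0.105,0,0],
  [0.25,0,0,0,0,0,0],
  [0.25,0,0,0,0,0,0],
  [0.25,0,0,0,0,0,0],
])

```text
time_s: 24.88
tool_pos: [0.4998, 0.1199, 0.1996]
tool_rot: [0.18, 0.672, 0.694, 0.186]
ft_force: [0.8, 0.1, -1.0]
grip_width: 0.0364
```

```bash
python3 - <<'E'
from plan import *
im=eyes.read_camera("wrist");cv2.imwrite("pics/w16.png",im);cv2.imwrite("pics/w16c.png",cv2.resize(im[170:330,250:410],None,fx=4,fy=3.7,interpolation=cv2.INTER_CUBIC))
plan([(led(-.003,-.045,.07),QL,.25)])
E
```

```text
at 24.9333 [0.5001 0.1196 0.1996] F [ 0.5 -0.5 -0.7] w 0.0365
[0.25,1.18,1.11,2.67,-0,0,-0],
[0.25,1.18,1.11,2.68,-0,0.001,-0.001],
[0.25,1.17,1.11,2.67,-0,0,-0],
[0.25,1.18,1.11,2.68,-0,0.001,-0.001],
-- [0.5905 0.1697 0.1291]
```

View pics/w16.png

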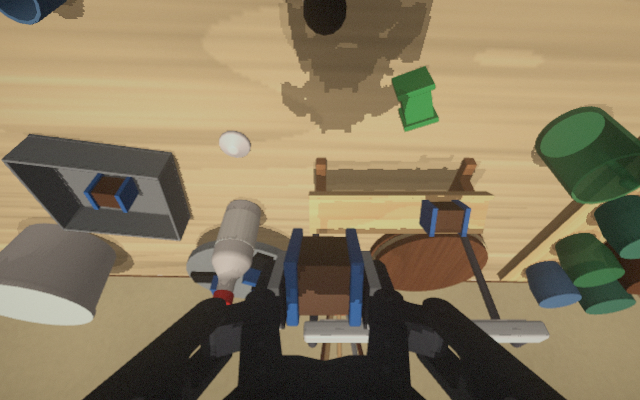

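View pics/w16c.png

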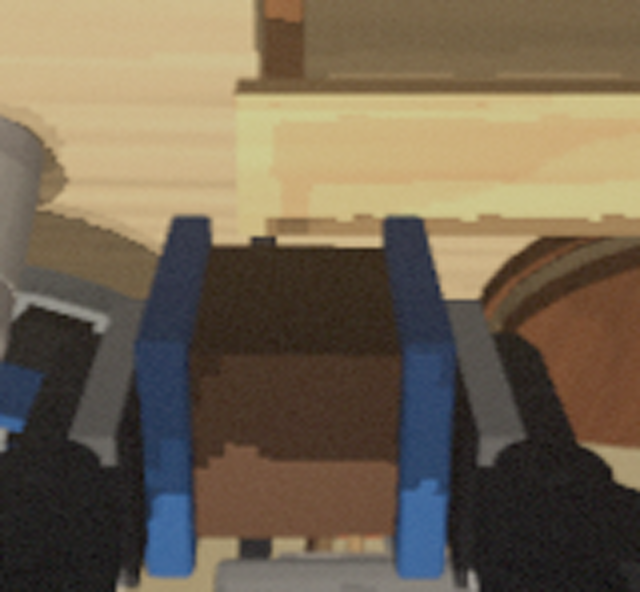

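```bash
python3 - <<'E'
from inhand import *
c=np.array([(175,217),(421,217),(137,345),(454,345),(147,577),(443,577)],float)
uv=c/[4,3.7]+[250,170]
v,r=fit(uv,['bnl','bnr','tnl','tnr','tfl','tfr']);print(v.round(4),r.round(1))
E
```

```text
[-0.0012  0.0017 -0.0119 -0.006   0.0036  0.037 ] [-0.7 -0.  -0.3  0.1  0.  -0.2  0.4  0.1  0.5 -0.1 -0.3  0.1]
```

Request:
carry_out([
  [0.25,1.18,1.11,2.67,0,0,0],
  [0.25,1.18,1.11,2.68,0,0,0],
  [0.25,1.17,1.11,2.67,0,0,0],
  [0.25,1.18,1.11,2.68,0,0,0],
  [0.25,0,0,0,0,0,0],
])

```text
time_s: 25.35
tool_pos: [0.5906, 0.1697, 0.1213]
tool_rot: [0.177, 0.673, 0.695, 0.182]
ft_force: [-1.0, -0.0, -2.2]
grip_width: 0.0362
```

Request:
carry_out([
  [0.25,0,0,2,0,0,0],
  [0.25,0,0,2,0,0,0],
  [0.25,0,0,1.5,0,0,0],
  [0.25,0,0,0,0,0,0],
  [0.25,0,0,0,0,0,0],
])

```text
time_s: 25.77
tool_pos: [0.6176, 0.17, 0.0802]
tool_rot: [0.18, 0.672, 0.694, 0.185]
ft_force: [0.4, 0.6, -0.8]
grip_width: 0.036
```

```bash
python3 - <<'E'
from plan import *
im=eyes.read_camera("wrist");cv2.imwrite("pics/w17.png",cv2.resize(im[150:310,170:520],None,fx=2.2,fy=3.5,interpolation=cv2.INTER_CUBIC))
im=eyes.read_camera("side");cv2.imwrite("pics/s17.png",cv2.resize(im[70:190,250:380],None,fx=5,fy=5,interpolation=cv2.INTER_CUBIC))
s=monitor.observe();d=s['tool_pos']-SO;print([round(float(d@a),4) for a in(xl,yl,zl)],s['ft_force'],s['time_s'])
p=eyes.camera_params("wrist")
for a in[(-.031,.115,.009),(-.031,-.115,.009),(-.025,.115,.009),(-.025,-.115,.009),(.025,-.115,0),(.025,.115,0)]:
    print(a,((proj("wrist",led(*a),p)-[170,150])*[2.2,3.5]).round(0))
E
```

```text
[-0.0023, -0.045, 0.0155] [-0.24659999 -1.02021346 -0.73356449] 25.8667
(-0.031, 0.115, 0.009) [[890. 171.]]
(-0.031, -0.115, 0.009) [[103. 174.]]
(-0.025, 0.115, 0.009) [[884. 202.]]
(-0.025, -0.115, 0.009) [[106. 205.]]
(0.025, -0.115, 0) [[134. 413.]]
(0.025, 0.115, 0) [[820. 411.]]
```

View pics/w17.png

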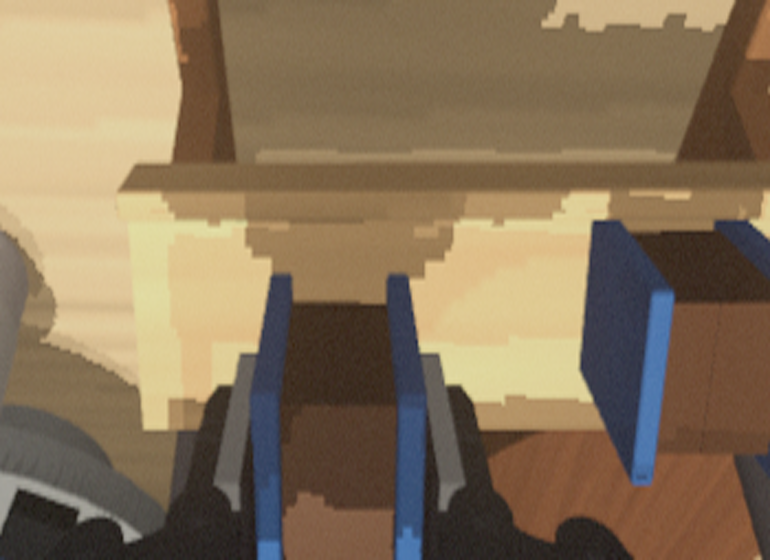

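View pics/s17.png

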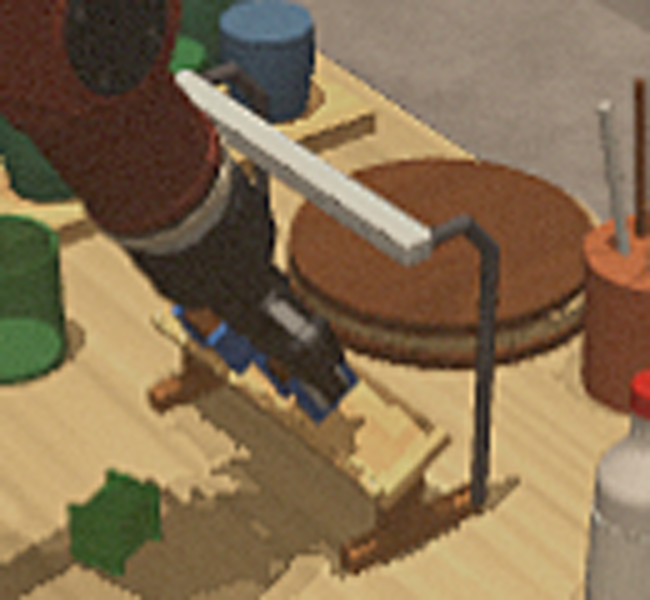

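Relative to the true ledge edges, the block is at x≈−4 mm and y≈−50 mm. That is good, so I'll lower it about 25 mm to contact.

Request:
carry_out([
  [0.25,0,0,1.0,0,0,0],
  [0.25,0,0,0.8,0,0,0],
  [0.25,0,0,0.4,0,0,0],
  [0.25,0,0,0.1,0,0,0],
  [0.25,0,0,0,0,0,0],
])

```text
time_s: 26.28
tool_pos: [0.6292, 0.1715, 0.0612]
tool_rot: [0.18, 0.672, 0.694, 0.186]
ft_force: [-0.2, 0.1, -0.5]
grip_width: 0.0362
```

Request:
carry_out([
  [0.25,0,0,0.15,0,0,0],
  [0.25,0,0,0,0,0,0],
])

```text
time_s: 26.45
tool_pos: [0.6302, 0.1717, 0.0602]
tool_rot: [0.18, 0.672, 0.694, 0.186]
ft_force: [-0.2, -0.3, -0.0]
grip_width: 0.0362
```

Request:
carry_out([
  [0.25,0,0,0.15,0,0,0],
  [0.25,0,0,0,0,0,0],
])

```text
time_s: 26.62
tool_pos: [0.6309, 0.1717, 0.0587]
tool_rot: [0.18, 0.672, 0.694, 0.186]
ft_force: [0.1, -0.6, -1.7]
grip_width: 0.036
```

```bash
python3 - <<'E'
from plan import *
s=monitor.observe();d=s['tool_pos']-SO;print([round(float(d@a),4) for a in(xl,yl,zl)],s['ft_force'],s['time_s'])
E
```

```text
[-0.0032, -0.0444, -0.0112] [ 0.07977233 -0.60300901 -1.73331777] 26.6167
```

Request:
carry_out([
  [0.25,0,0,0.12,0,0,0],
  [0.25,0,0,0,0,0,0],
])

```text
time_s: 26.78
tool_pos: [0.6314, 0.1717, 0.0575]
tool_rot: [0.18, 0.672, 0.694, 0.186]
ft_force: [-0.4, 0.3, -0.8]
grip_width: 0.0361
```

Request:
carry_out([
  [0.25,0,0,0.12,0,0,0],
  [0.25,0,0,0,0,0,0],
])

```text
time_s: 26.95
tool_pos: [0.632, 0.1717, 0.0564]
tool_rot: [0.18, 0.672, 0.694, 0.186]
ft_force: [-0.7, 0.1, -1.2]
grip_width: 0.0363
```

Request:
carry_out([
  [0.25,0,0,0.12,0,0,0],
  [0.25,0,0,0,0,0,0],
])

```text
time_s: 27.12
tool_pos: [0.6327, 0.1718, 0.0557]
tool_rot: [0.18, 0.672, 0.694, 0.186]
ft_force: [-0.9, 0.3, 0.5]
grip_width: 0.036
```

```bash
python3 - <<'E'
from plan import *
im=eyes.read_camera("wrist");cv2.imwrite("pics/w18.png",cv2.resize(im[150:310,170:520],None,fx=2.2,fy=3.5,interpolation=cv2.INTER_CUBIC))
s=monitor.observe();d=s['tool_pos']-SO;print([round(float(d@a),4) for a in(xl,yl,zl)],s['ft_force'],s['time_s'])
E
```

```text
[-0.0031, -0.0445, -0.0147] [-1.76095664 -0.14560279  1.21316389] 27.1667
```

View pics/w18.png

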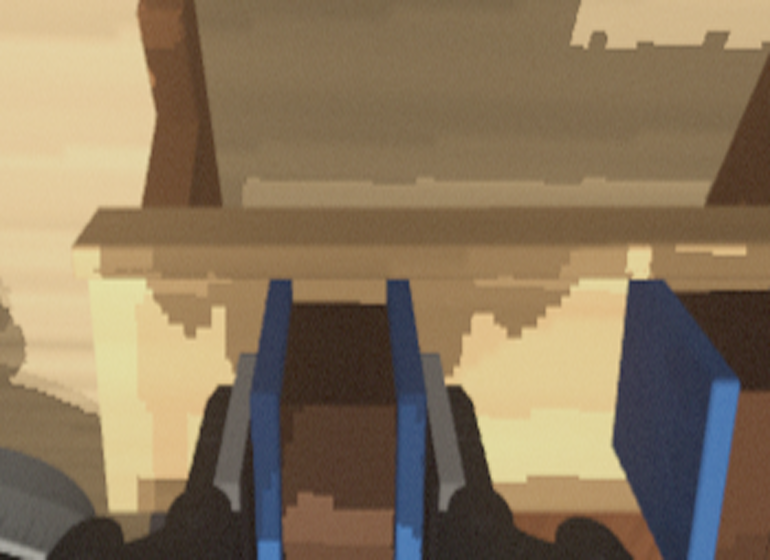

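Contact (about 3 N along the normal), with the block behind the lip at (330,280). Releasing and backing out along the ledge normal.

Request:
carry_out([
  [0.65,0,0,0,0,0,0],
  [0.65,0,0,0,0,0,0],
  [0.65,0,0,0,0,0,0],
  [0.65,0,0,0,0,0,0],
  [0.65,0,0,0,0,0,0],
], force=20)

```text
time_s: 27.58
tool_pos: [0.6328, 0.1717, 0.0557]
tool_rot: [0.18, 0.672, 0.694, 0.186]
ft_force: [1.0, 1.0, -0.5]
grip_width: 0.0556
```

Request:
carry_out([
  [0.65,0,0,-1.0,0,0,0],
  [0.65,0,0,-2.5,0,0,0],
  [0.65,0,0,-3.0,0,0,0],
  [0.65,0,0,-3.5,0,0,0],
  [0.65,0,0,-3.5,0,0,0],
])

```text
time_s: 28.0
tool_pos: [0.5638, 0.1693, 0.1728]
tool_rot: [0.18, 0.672, 0.694, 0.186]
ft_force: [-0.0, 0.1, 0.4]
grip_width: 0.0555
```

Request:
carry_out([
  [0.65,0,-3.5,0,0,0,0],
  [0.65,0,-3.5,0,0,0,0],
  [0.65,0,0,0,0,0,0],
  [0.65,0,0,0,0,0,0],
])

```text
time_s: 28.33
tool_pos: [0.5017, 0.1673, 0.1349]
tool_rot: [0.179, 0.672, 0.695, 0.185]
ft_force: [1.0, 0.5, 0.5]
grip_width: 0.0555
```

```bash
python3 - <<'E'
from plan import *
im=eyes.read_camera("wrist");cv2.imwrite("pics/w19.png",im)
im=eyes.read_camera("side");cv2.imwrite("pics/s19f.png",im);cv2.imwrite("pics/s19.png",cv2.resize(im[100:180,260:360],None,fx=7,fy=7,interpolation=cv2.INTER_CUBIC))
im=eyes.read_camera("top");cv2.imwrite("pics/t19.png",im)
s=monitor.observe();print(s['tool_pos'],s['ft_force'],s['time_s'])
E
```

```text
[0.506315   0.16783384 0.13920969] [ 0.45137714  0.45703471 -0.71248717] 28.4833
```

View pics/w19.png

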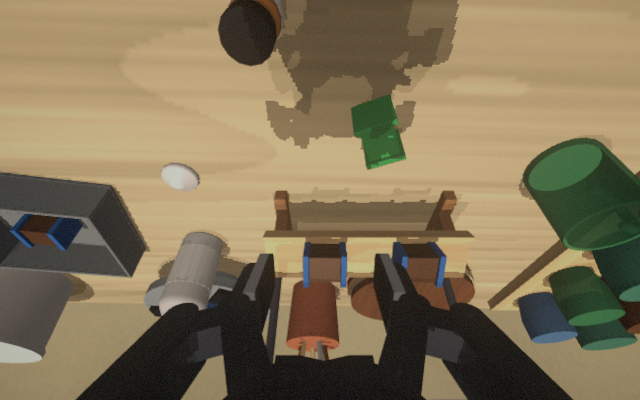

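View pics/s19.png

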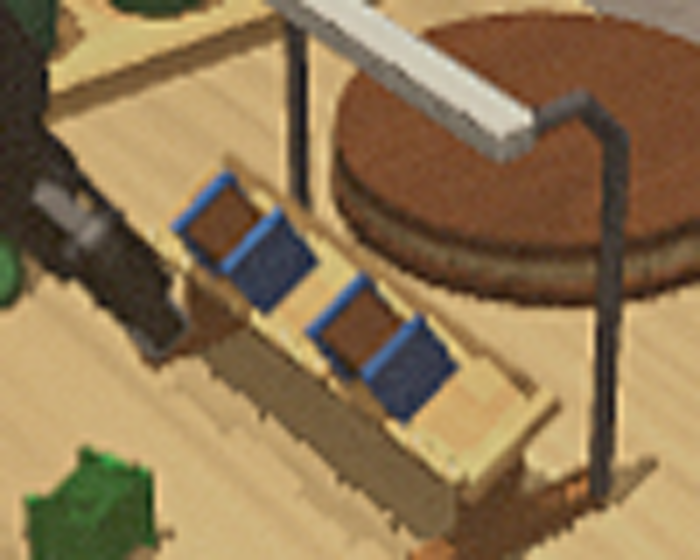

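View pics/t19.png

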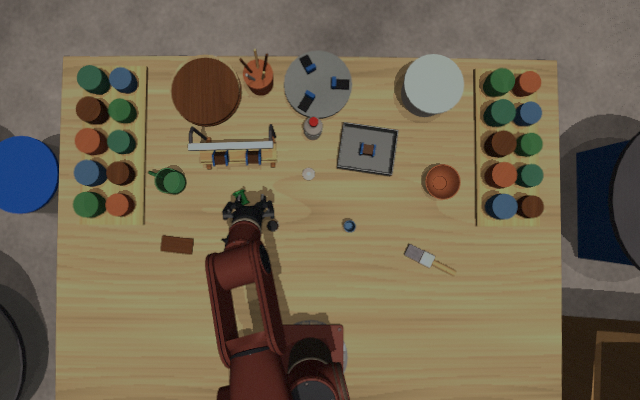

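Both soft blocks stand flat behind the lip, at (326,264) and (418,264) in the wrist picture. The hard one is in the tub, at (367,149) in the top picture, and the bystanders are where they started. Handing in.

```bash
python3 - <<'E'
from plan import *
print(ctrl.job_done())
E
```

```text
the job is handed in; nothing more can be done
None
```

I squeezed all three blocks end to end: two are soft and now stand on the ledge, and one is hard and is in the tub. I handed the job in at about 28.5 s of the 72 s allowed; no verdict is reported.

| Block at start (y, m) | Grip width under 20 N or more | Result | Where it is now |
|---|---|---|---|
| +0.23 | 42.5 mm | hard | lying flat near the middle of the tub |
| −0.01 | 35 mm (36.7 mm in the camera fit) | soft | left half of the ledge |
| −0.19 | 36.5 mm | soft | right half of the ledge |

**Last checks:** All three cameras show both soft blocks upright behind the lip, about 86 mm apart, and the hard block in the tub. By eye, all bystanders and the green look-alikes were still in place. The gripper was clear of everything, and the force reading was near zero.

**What disagreed:**
- **Fingertip position:** the pictures showed the fingertips ending about 26 mm behind the reported TCP. My first grips therefore held only the top edge of a block. The hard block slipped out twice, without moving, until I gripped lower.
- **Hard block's first reading:** it read about 41 mm in that shallow grip, which was ambiguous. The deeper grip settled it at 42.5 mm.
- **Ledge position:** it was about 2–4 mm off my first estimate in the wrist view, and I corrected for that when placing.
- **Not measured:** I did not measure how flush the blocks sit on the ledge, only judged it from the pictures.

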